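Free the stuck blocks of a dry-block heater

TASK

Clear the dry-block heater for cleaning: draw out the locking pin and park it hanging upright in the notch on the heater's side, then push the locking slide fully open. Lever every stuck heater block that is there loose with the pry bar, its blade under the block's front lip and over the fulcrum rail (never take hold of a block that is still seated), lift each out by its knob and stand it upright on the floor of the pink basket; finally lay the pry bar flat on the bench, clear of heater and basket, and leave the other things where they are.

Things in the scene. Friction and masses are not known exactly. Their poses are not given: they have to be found in the camera images.
- unit: dry-block heater fixed to the bench, 102 x 264 x 75 mm. Origin on the bench under it; x to its rear, y to its left, z up. Spans x -45..57, y -140..124 mm; deck top z 75. Three wells along y, floor z 45, centres x 0, y = 86 (well 1), 10 (well 2), -66 (well 3); the front wall before each has a gap 32 mm wide, open upwards from z 45
- basket: loose pink slotted basket, 217 x 243 x 79 mm high, origin under its centre, z up; walls slope outward, rim at z 79 mm. Its long side is y. Its flat inside floor is at z 7 mm and measures 158 mm along x, 184 mm along y
- lock_pin: locking pin, 60 g: steel shaft 10 mm dia., 39 mm long, then collar 22 mm dia., 4 mm thick, then black grip head 16 mm dia., 36 mm tall. Origin at the shaft's lower end, z up along the pin. At the start it stands in a 14 mm square bore at the unit's rear right corner, through the locking slide, 39 mm deep; it draws out straight up
- pin_head (a point): centre of the pin's grip head (61 mm up the pin; head reaches 18 mm above and below)
- notch (a point): parking notch for the pin: centre of its seat at the level of the bracket's top (z 75 mm), on the unit's right side. U-slot 15 mm wide along the unit's x, open to the unit's -y and upwards, bracket 10 mm thick; the parked pin hangs upright with its collar on the bracket's top (pin origin 39 mm below this point)
- lock_slide (a joint): locking slide on the unit's top: steel rail along the rear with one finger 12 mm wide reaching forward over each block, left of its knob, its top 8 mm above the deck. 0 = locked, 0.024 m = fully open; it slides to the unit's +y (left), about 3 N, and stays. Blocked while the pin is in its bore
- slide_handle (a point): centre of the slide's upright black handle: 14 mm along unit x, 10 mm thick along unit y, top 16 mm above this point, 21 mm free below it; moves with the slide
- pry_bar: loose flat pry bar, 186 mm long, 200 g, lying on the bench. Origin under its middle, x along the bar to the blade tip, z up. Blade: steel, 16 mm wide, 5 mm thick (last 8 mm: 3 mm), x = 8 to 93 mm, flush with the bar's underside; handle: black, 18 mm wide, 22 mm tall, x = -93 to 12 mm
- bar_grip (a point): on the pry bar's handle near its balance point, half-way up (11 mm above its underside, x = -15 mm of the bar); the blade tip is 108 mm ahead of it along the bar
- block_1: aluminium heater block in well 1 (1 leftmost, 3 rightmost), or absent: 62 x 48 x 30 mm, 250 g, origin at the centre of its underside, x to the rear. Seated flush with the deck; spring catches hold its plate's sides near the front. Lip levered up 8 mm (20 to 30 N), they snap under it: it stays up, lip about 8 mm high, tilted 0.13 rad about its rear lower edge, and lifts out freely
- knob_1 (a point): grip point on block 1's upright steel knob (14 mm dia., 42 mm tall, on the middle of its top): 27 mm above the top plate, 57 mm above the block's underside, 15 mm below the knob's top
- lip_1 (a point): middle of the lower front edge of the front lip of block 1 (top plate 10 mm thick, overhanging 14 mm): 32 mm ahead of and 20 mm above the block's origin, so z 65 mm when seated; the space under the overhang is clear
- block_2: aluminium heater block in well 2 (1 leftmost, 3 rightmost), or absent: 62 x 48 x 30 mm, 250 g, origin at the centre of its underside, x to the rear. Seated flush with the deck; spring catches hold its plate's sides near the front. Lip levered up 8 mm (20 to 30 N), they snap under it: it stays up, lip about 8 mm high, tilted 0.13 rad about its rear lower edge, and lifts out freely
- knob_2 (a point): grip point on block 2's upright steel knob (14 mm dia., 42 mm tall, on the middle of its top): 27 mm above the top plate, 57 mm above the block's underside, 15 mm below the knob's top
- lip_2 (a point): middle of the lower front edge of the front lip of block 2 (top plate 10 mm thick, overhanging 14 mm): 32 mm ahead of and 20 mm above the block's origin, so z 65 mm when seated; the space under the overhang is clear
- block_3: aluminium heater block in well 3 (1 leftmost, 3 rightmost), or absent: 62 x 48 x 30 mm, 250 g, origin at the centre of its underside, x to the rear. Seated flush with the deck; spring catches hold its plate's sides near the front. Lip levered up 8 mm (20 to 30 N), they snap under it: it stays up, lip about 8 mm high, tilted 0.13 rad about its rear lower edge, and lifts out freely
- knob_3 (a point): grip point on block 3's upright steel knob (14 mm dia., 42 mm tall, on the middle of its top): 27 mm above the top plate, 57 mm above the block's underside, 15 mm below the knob's top
- lip_3 (a point): middle of the lower front edge of the front lip of block 3 (top plate 10 mm thick, overhanging 14 mm): 32 mm ahead of and 20 mm above the block's origin, so z 65 mm when seated; the space under the overhang is clear
- fulcrum (a point): top of the round steel fulcrum rail at well 2: rail 10 mm dia. along the unit's y in front of all wells (unit x -62 mm), top at z 57 mm, 30 mm ahead of the blocks' front lips, fixed to the unit
- red_pack: bystander, to be left alone: pale red pack 58 x 82 x 49 mm
- marker: bystander, to be left alone: black and white marker pen 135 mm
- blue_box: bystander, to be left alone: small blue box 50 x 30 x 30 mm
- red_cap_bottle: bystander, to be left alone: small reagent bottle with red cap, 88 mm

How it is judged:
By the outcome, as a careful person would: the job done as asked, in the order asked, and still so for the second after the job is handed in, with the robot touching nothing.
Of block_1, block_2, block_3 only 2 to 3 are there at a start; the rules pass over those that are not, and their reading is None.
At some moment in a run one of pry_bar, basket may be knocked a few centimetres aside while the robot is not near it.
It also fails if it takes over 210 s, if anything falls off the work surface, if the arm or the gripper's body presses on something with over 40 N, if the wrist force passes 120 N, or if a joint passes its speed limit or range.

ROBOT

A 6-joint arm with a two-finger parallel gripper is mounted at the origin on a cart in front of the work surface, level with it; the furniture and walls round the work are solid. World frame = base frame: x ahead of the robot, y to its left, z up, the work surface at z = 0. Lengths are in mm, angles in rad, forces in N, time in s.
With the tool pointing down it reaches from about 350 to 775 mm from the base axis. Payload 5.5 kg.
Tool frame: the origin (TCP) lies midway between the tips of the shut fingers; the grasp point (between the pads) lies 19 mm behind it (arm.grasp_offset is the distance from the TCP to the grasp point, in mm); z points along the fingers, y is the line along which they close (so a half turn about z gives the same grasp; the last joint's range is limited). The gripper opens to 85 mm and grips with 20 to 120 N. Pads are 22 mm wide; open, the fingers measure 114 mm over their backs; the gripper's body (76 mm by 85 mm) begins 54 mm behind the grasp point. The pads swing forward as they close: fully open they stand 13 mm farther back than shut.
Start: joints at [-1.488, 0.313, 0.046, 1.304, 0, 1.431], TCP at [127.045, -560.831, 231.323] pointing down, gripper open.
Joint ranges: [-2.76, 2.76], [-0.86, 1.69], [-1.03, 1.26], [-2.2, 2.34], [-1.47, 1.5], [-3.14, 3.14]. Speed limits (rad/s): [2.57, 2.57, 3.14, 3.14, 3.14, 3.14].

INTERFACE

Orientations are given as a rotation vector (axis times angle).
In Python, from rig import arm gives the robot as it stands.
- The arm moves only by the tool carry_out, never from a script. Its argument "targets" is a list of rows, each a list of 5 numbers: the shift along the tool's x, y, z in m, then the turn about the tool's z in degrees, then the opening, from 0 (shut) to 1 (fully open). A call has 1 to 10 rows; each row is the pose to reach, as a shift and turn from the pose commanded when the call began, along the tool's axes at that moment; what a row does not reach only later rows make up. A row lasts 1/10 s, in which the tool goes at most 50 mm and 8.59 degrees, less where a joint would pass 70% of its speed; a pose out of reach is approached as far as the arm can. A call with a gripper value outside its range is refused whole. The fingers move at their own pace and stop on an object; "squeeze" is the grip in N (left out, the last holds). Time passes only in rows, so rows that repeat a pose let the fingers close. It gives the time, the measured TCP pose, the force, the opening and the grip force at its end, in the units of the state.
- arm.sense(): the state, without advancing time (a new reading comes with each control period).
- arm.snapshot(name): name is "scene" or "top" or "wrist"; returns a dict with "pixels" (420x560x3 uint8, red, green, blue), "camera_matrix" (3x3 intrinsics, pixels), "k1" (the pictures are not rectified: a ray, as slopes to the right and down, at radius r is drawn at 1 + k1 r^2 times it, then the intrinsics apply), "R" (3x3) and "t" (3): a world point X has camera coordinates R X + t; the wrist camera has in their place "hand_eye" (4x4, takes a point from camera to tool coordinates, whose origin is the TCP and whose axes are the flange's). Camera axes: x right, y down, z forward; pixel columns grow to the right and rows downward; lengths in mm; the calibration is good to about 2 mm. A picture is of the moment at which its call begins: read the wrist's pose just before it. There is no depth.
- arm.finish_job(): hands the job in; it is judged then, once.
The state is a dict: "clock": time; "q": joint angles; "dq": joint speeds; "joint_torque": joint torques, N m; "position": TCP position; "ee_rot": TCP orientation; "ft_force": force on the tool from outside, world axes, zero at the start; "moment": the same for the moment, N m; "gripper_width": opening from 0.0 (shut) to 1.0 (fully open); "grasp_force": force on a finger pad.
Only numpy, scipy, OpenCV 4.12 (cv2) and the standard library are available. Lean on these libraries where they do the work, as an engineer would, in place of code of your own. Each camera call takes 0.05 s, during which the arm holds its last target. There are 200 camera calls.

## Working session

There is one attempt and no reset: what is moved stays moved. The work goes in short steps, Python scripts to look and compute and a tool call to move; the robot and the scene stay as the last step left them, time stands still between calls to the robot, and variables do not carry over. Pictures are saved under pics/ and viewed, at most 14 in all, crops included, and the job is handed in when it is done.

Besides the shell and the picture viewer there is one more tool, called by a JSON object that holds its "op" and its "data". carry_out: Moves the arm, as the interface text tells. Its arguments: {"type":"object","properties":{"targets":{"type":"array"},"squeeze":{"type":"number"}},"required":["targets"]}

```bash
mkdir -p pics; ls; cat > h.py <<'E'
import numpy as np, cv2
from rig import arm
from scipy.spatial.transform import Rotation as Ro
def cam(n):
    s=arm.sense(); d=arm.snapshot(n)
    if n=="wrist":
        he=np.array(d["hand_eye"]); R=Ro.from_rotvec(s["ee_rot"]).as_matrix()
        Rcw=R@he[:3,:3]; o=R@he[:3,3]+np.array(s["position"])
    else:
        Rcw=np.array(d["R"]).T; o=-Rcw@np.array(d["t"])
    return dict(im=np.array(d["pixels"]),K=np.array(d["camera_matrix"]),k1=d["k1"],R=Rcw,o=o)
def ray(c,u,v):
    K=c["K"]; x=np.array([(u-K[0,2])/K[0,0],(v-K[1,2])/K[1,1]]); y=x.copy()
    for _ in range(20): y=x/(1+c["k1"]*(y@y))
    return c["R"]@np.array([y[0],y[1],1])
def onz(c,u,v,z):
    r=ray(c,u,v); return c["o"]+r*(z-c["o"][2])/r[2]
def proj(c,X):
    p=c["R"].T@(np.array(X)-c["o"]); s=p[:2]/p[2]; s=s*(1+c["k1"]*(s@s)); return c["K"][:2,:2]@s+c["K"][:2,2]
def save(c,n,crop=None,f=1):
    im=c["im"][...,::-1]
    if crop: im=im[crop[1]:crop[3],crop[0]:crop[2]]
    cv2.imwrite(f"pics/{n}.png",cv2.resize(im,None,fx=f,fy=f,interpolation=cv2.INTER_CUBIC))
E
python3 - <<'E'
from h import *
import pickle
C={}
for n in["scene","top"]:
    c=cam(n); C[n]=c; save(c,n,f=1.4); print(n,c["o"].round(),c["R"][:,2].round(2),c["K"][0,0],c["k1"])
pickle.dump(C,open("c.pkl","wb"))
s=arm.sense();print(s)
E
```

```text
pics
scene [ -27. 1424.  840.] [ 0.38 -0.81 -0.45] 485.2062631427094 0.01946243242081493
top [ 456.   48. 1474.] [ 0.1  -0.   -0.99] 499.4583096143886 -0.03549628210197655
{'clock': 0.1, 'q': array([-1.48763196e+00,  3.13944363e-01,  4.51196668e-02,  1.30357836e+00,
        4.35825645e-06,  1.43119487e+00]), 'dq': array([-1.89974281e-04, -2.01056927e-03,  1.42506795e-03, -2.45284478e-04,
       -8.34673473e-04, -9.41101170e-05]), 'joint_torque': array([ 3.83707855e-03, -4.81724954e+01,  2.99244761e+01,  1.28089372e-02,
       -1.27742919e-04, -3.36634443e-06]), 'position': array([ 126.9883977 , -560.3589244 ,  230.49825111]), 'ee_rot': array([-3.12052924e+00, -3.49018154e-01, -7.80129968e-05]), 'ft_force': array([-0.51896134,  0.54959604, -0.11827211]), 'moment': array([0.00524192, 0.00678431, 0.01495567]), 'grasp_force': 0.0, 'gripper_width': 1.0001231863478464}
```

View pics/scene.png

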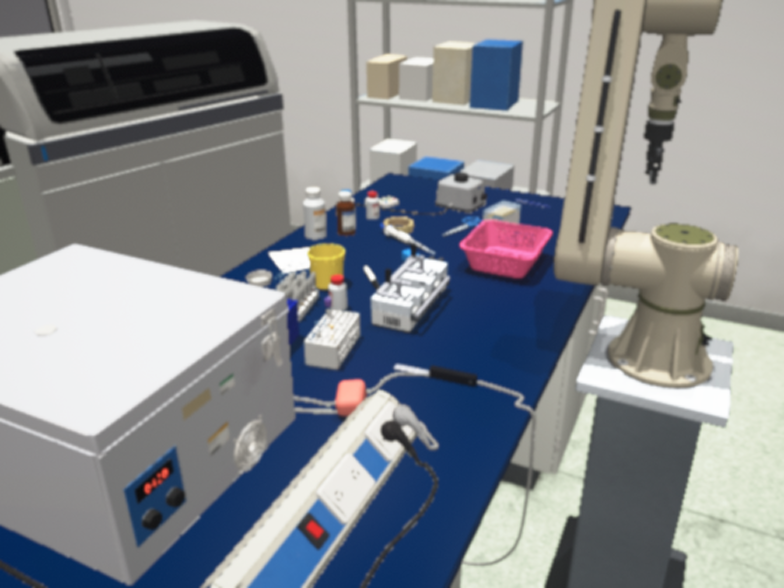

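View pics/top.png

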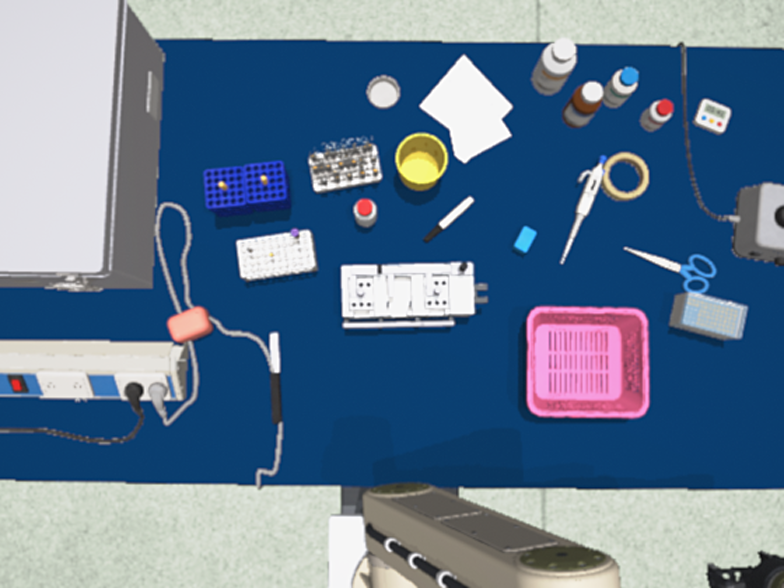

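The top view shows the pry bar at (275,378), blade up (+x), the unit at (407,293) and the basket at (588,362). Well 2 looks empty, so I'm zooming in.

```bash
python3 - <<'E'
from h import *
import pickle
C=pickle.load(open("c.pkl","rb")); c=C["top"]
save(c,"topz",(235,175,355,240),6)
for n,(u,v),z in[("bar tip",(275,334),2),("bar end",(277,422),11),("bar mid",(276,380),22),("unit FL",(342,320),75),("RL",(342,265),75),("RR",(474,265),75),("FR",(474,318),75),("pin",(463,267),118),("railL",(344,325),57),("railR",(453,325),57)]:
    print(n,onz(c,u/1.4,v/1.4,z).round(1))
im=c["im"]; hsv=cv2.cvtColor(im,cv2.COLOR_RGB2HSV)
m=cv2.inRange(hsv,(150,80,80),(178,255,255)); m[:,:350]=0; cs,_=cv2.findContours(m,0,2); k=max(cs,key=cv2.contourArea); r=cv2.minAreaRect(k); print(r)
P=np.array([onz(c,*p,79)[:2] for p in cv2.boxPoints(r)]);print(P.round(),P.mean(0))
E
```

```text
bar tip [522.7 279.4   2. ]
bar end [340.4 269.1  11. ]
bar mid [426.9 271.7  22. ]
unit FL [549.  134.3  75. ]
RL [660.3 136.3  75. ]
RR [ 663.5 -130.6   75. ]
FR [ 556.1 -130.4   75. ]
pin [ 652.9 -103.5  118. ]
railL [540.1 131.2  57. ]
railR [542.7 -90.   57. ]
((419.5, 258.5), (79.0, 87.0), 90.0)
[[ 580. -235.]
 [ 583. -482.]
 [ 362. -476.]
 [ 361. -233.]] [ 471.35164013 -356.55652527]
```

View pics/topz.png

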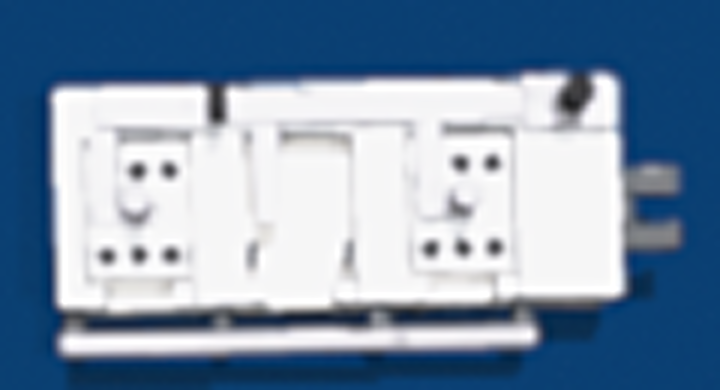

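Blocks 1 and 3 are there and well 2 is empty. The pin stands at the rear right, with the notch bracket prongs at crop (655,178) and (655,235). Next I'll go over the unit for a close wrist view.

```bash
cat >> h.py <<'E'
def to(X,yaw=None,s=None):
    "tool-frame shift (m) and turn (deg) from current commanded~measured pose to world TCP X, yaw deg"
    s=s or arm.sense(); R=Ro.from_rotvec(s["ee_rot"]).as_matrix()
    d=R.T@(np.array(X)-np.array(s["position"]))/1000
    y=np.degrees(np.arctan2(R[1,0],R[0,0])); t=0 if yaw is None else (y-yaw+180)%360-180
    print("shift",d.round(4),"turn",round(t,2),"yaw",round(y,2)); return d,t
E
python3 - <<'E'
from h import *
to([560,-20,330],0)
to([127,-560.8,231.3])
d=arm.snapshot("wrist");print(np.array(d["hand_eye"]).round(2),d["camera_matrix"])
E
```

```text
shift [ 0.5417 -0.4315 -0.0987] turn 12.76 yaw 12.76
shift [-0.0001  0.0004 -0.0008] turn 0 yaw 12.76
[[   0.     -0.95   -0.3    77.83]
 [   1.      0.      0.     -0.76]
 [   0.     -0.3     0.95 -142.46]
 [   0.      0.      0.      1.  ]] [[290.56880221   0.         281.20415437]
 [  0.         290.56880221 210.63200939]
 [  0.           0.           1.        ]]
```

{"op": "carry_out", "data": {"targets": [[0.048, -0.038, -0.005, 1.5, 1], [0.096, -0.076, -0.005, 3, 1], [0.144, -0.115, -0.005, 4.5, 1], [0.192, -0.153, -0.005, 6, 1], [0.24, -0.19, -0.005, 7.5, 1], [0.288, -0.228, -0.005, 9, 1], [0.336, -0.266, -0.005, 10.5, 1], [0.384, -0.304, -0.005, 12, 1], [0.43, -0.342, -0.005, 12.7, 1], [0.47, -0.37, -0.005, 12.7, 1]]}}

```text
clock: 1.15
position: [441.6, -169.9, 236.3]
ee_rot: [3.141, 0.001, 0.0]
ft_force: [0.4, -0.4, -0.0]
gripper_width: 1.001
grasp_force: 0.0
```

{"op": "carry_out", "data": {"targets": [[0.03, -0.03, 0, 0, 1], [0.06, -0.06, 0, 0, 1], [0.09, -0.09, 0, 0, 1], [0.11, -0.09, 0, 0, 1], [0.11, -0.09, 0, 0, 1], [0.11, -0.09, 0, 0, 1], [0.11, -0.09, 0, 0, 1]]}}

```text
clock: 1.85
position: [549.7, -82.1, 236.1]
ee_rot: [-3.141, -0.0, 0.002]
ft_force: [-0.2, -0.1, -0.6]
gripper_width: 0.999
grasp_force: 0.0
```

```bash
python3 - <<'E'
from h import *
import pickle
c=cam("wrist"); pickle.dump(c,open("w1.pkl","wb")); save(c,"w1",f=1.4); print(c["o"],arm.sense()["position"],arm.sense()["ft_force"]); to([600,-20,210],0)
E
```

```text
[627.49988942 -81.19729324 378.43236319] [549.71718484 -82.24085486 236.26912539] [ 0.52430515 -1.20399497 -0.35201457]
shift [ 0.0503 -0.0622  0.0262] turn -0.01 yaw -0.01
```

View pics/w1.png

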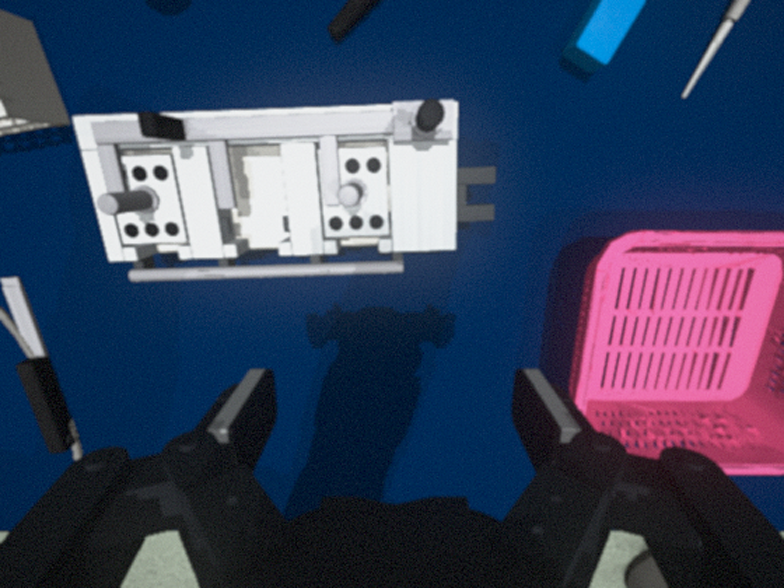

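The wrist view shows the deck corners at (75,116), (458,101), (455,249) and (107,262). The pin head is at (431,112), the notch slot at (480,195) and the slide handle at (162,125).

```bash
python3 - <<'E'
from h import *
import pickle
c=pickle.load(open("w1.pkl","rb")); save(c,"w1n",(280,60,365,185),5)
P={}
for n,(u,v),z in[("RL",(75,116),75),("RR",(458,101),75),("FR",(455,249),75),("FL",(107,262),75),("pintop",(431,106),115),("pintop123",(431,106),123),("slotback",(470,195),75),("slotopen",(494,195),75),("handletop",(158,118),110),("k1top",(109,202),117),("k3top",(347,194),117),("railL",(134,276),57),("railR",(402,266),57)]:
    P[n]=onz(c,u/1.4,v/1.4,z); print(n,P[n].round(1))
a=lambda p:np.degrees(np.arctan2(-p[0],p[1]))
print(a(P["RL"]-P["RR"]),a(P["FL"]-P["FR"]),a(P["railL"]-P["railR"]),a(P["k1top"]-P["k3top"]))
# candidate unit pose: fit to corners + knobs
from scipy.optimize import least_squares
M={"RL":(57,124),"RR":(57,-140),"FR":(-45,-140),"FL":(-45,124),"k1top":(0,86),"k3top":(0,-66),"pintop":None}
ks=[k for k in M if M[k]]
f=lambda q:np.concatenate([np.array([q[0]+np.cos(q[2])*M[k][0]-np.sin(q[2])*M[k][1],q[1]+np.sin(q[2])*M[k][0]+np.cos(q[2])*M[k][1]])-P[k][:2] for k in ks])
r=least_squares(f,[600,0,0],loss='soft_l1'); print(r.x,f(r.x).reshape(-1,2).round(1))
E
```

```text
RL [659.5 137.1  75. ]
RR [ 669.4 -124.6   75. ]
FR [ 567.7 -127.4   75. ]
FL [557.3 137.1  75. ]
pintop [ 661.2 -103.1  115. ]
pintop123 [ 660.2 -102.4  123. ]
slotback [ 607.4 -136.4   75. ]
slotopen [ 607.4 -153.8   75. ]
handletop [654.9  62.1 110. ]
k1top [605.5  97.5 117. ]
k3top [610.7 -51.9 117. ]
railL [541.5 130.7  57. ]
railR [550.2 -87.8  57. ]
2.181106883608872 2.2559478915380993 2.274852323148132 1.9924730751480375
[6.07607967e+02 1.33970880e+01 3.58400940e-02] [[ 0.7  2.2]
 [ 0.1  0.2]
 [-0.1 -0.7]
 [ 0.9 -1.4]
 [-1.   1.8]
 [-0.7 -0.7]]
```

View pics/w1n.png

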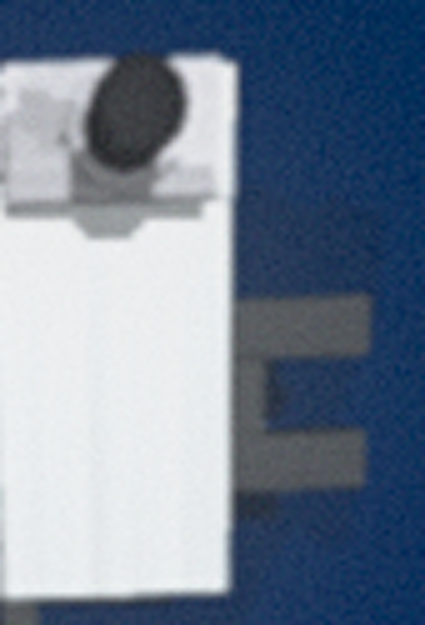

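```bash
python3 - <<'E'
from h import *
import pickle
c=pickle.load(open("w1.pkl","rb"))
cp=lambda u,v:(280+u/5,60+v/5)
for t in (110,115,120,125):
    a=onz(c,*cp(142,97),t);b=onz(c,*cp(130,130),t-36);print(t,a.round(1),b.round(1))
U=np.array([607.6,13.4]);th=0.0375
R=np.array([[np.cos(th),-np.sin(th)],[np.sin(th),np.cos(th)]])
inu=lambda p:(R.T@(p[:2]-U)).round(1)
print("slot",[ (onz(c,*cp(u,394),75).round(1),inu(onz(c,*cp(u,394),75))) for u in (235,265,370)])
for u,v in((75,116),(458,101),(455,249),(107,262)):print(inu(onz(c,u/1.4,v/1.4,75)))
for z in (105,110,115):p=onz(c,158/1.4,118/1.4,z);print("handle",inu(p))
p=onz(c,431/1.4,106/1.4,118);print("pin",inu(p))
E
```

```text
110 [ 659. -104.  110.] [ 657.4 -105.    74. ]
115 [ 658.4 -103.6  115. ] [ 656.9 -104.6   79. ]
120 [ 657.8 -103.2  120. ] [ 656.4 -104.2   84. ]
125 [ 657.3 -102.8  125. ] [ 655.9 -103.8   89. ]
slot [(array([ 607.9, -127.5,   75. ]), array([  -5. , -140.9])), (array([ 607.9, -133.6,   75. ]), array([  -5.2, -146.9])), (array([ 607.9, -154.9,   75. ]), array([  -6. , -168.2]))]
[ 56.5 121.7]
[  56.6 -140.3]
[ -45.1 -139.2]
[-45.6 125.5]
handle [49.7 49.5]
handle [49.1 46.9]
handle [48.4 44.2]
pin [  48.8 -118.1]
```

{"op": "carry_out", "data": {"targets": [[0.045, 0.01, 0.01, -1, 1], [0.09, 0.02, 0.02, -2.1, 0.6], [0.108, 0.021, 0.05, -2.1, 0.5], [0.108, 0.021, 0.08, -2.1, 0.5], [0.108, 0.021, 0.1, -2.1, 0.5], [0.108, 0.021, 0.12, -2.1, 0.5], [0.108, 0.021, 0.135, -2.1, 0.5], [0.108, 0.021, 0.147, -2.1, 0.5], [0.108, 0.021, 0.147, -2.1, 0.5], [0.108, 0.021, 0.147, -2.1, 0.5]]}}

```text
clock: 2.9
position: [658.7, -103.1, 89.8]
ee_rot: [3.141, 0.058, 0.0]
ft_force: [-0.0, -0.3, 0.8]
gripper_width: 0.5
grasp_force: 0.0
```

```bash
python3 - <<'E'
from h import *
import pickle
c=cam("wrist"); save(c,"w2",(130,120,430,340),2.6); s=arm.sense();print(s["position"],s["ft_force"],s["gripper_width"]); to([657.5,-103.5,89],2.1)
print(proj(c,s["position"]))
E
```

```text
[ 659.17961538 -103.06448221   90.38228646] [0.4569378  0.26503172 1.12278619] 0.5005412987820903
shift [-0.0017  0.0004  0.0014] turn 0.04 yaw 2.14
[282.80544314 267.21146002]
```

View pics/w2.png

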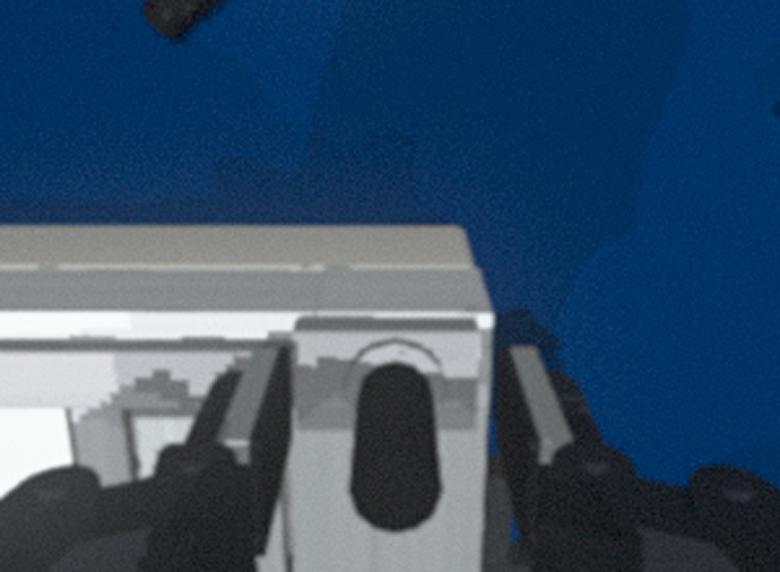

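The pin head is centred between the fingers (crop 395,440), with the collar at (395,345). Next I close and draw it straight up.

{"op": "carry_out", "data": {"targets": [[-0.001, 0, 0, 0, 0], [-0.001, 0, 0, 0, 0], [-0.001, 0, 0, 0, 0], [-0.001, 0, 0, 0, 0], [-0.001, 0, 0, 0, 0], [-0.001, 0, 0, 0, 0]], "squeeze": 60}}

```text
clock: 3.55
position: [658.3, -102.8, 90.5]
ee_rot: [3.14, 0.059, 0.002]
ft_force: [-2.3, -1.3, 6.1]
gripper_width: 0.17
grasp_force: 58.4
```

{"op": "carry_out", "data": {"targets": [[0, 0, -0.01, 0, 0], [0, 0, -0.02, 0, 0], [0, 0, -0.03, 0, 0], [0, 0, -0.04, 0, 0], [0, 0, -0.05, 0, 0], [0, 0, -0.065, 0, 0], [0, 0, -0.08, 0, 0], [0, 0, -0.08, 0, 0], [0, 0, -0.08, 0, 0]]}}

```text
clock: 4.45
position: [658.1, -102.7, 169.6]
ee_rot: [3.141, 0.059, 0.001]
ft_force: [0.5, 0.3, -1.1]
gripper_width: 0.172
grasp_force: 58.4
```

```bash
python3 - <<'E'
from h import *
s=arm.sense();print(s["ft_force"],s["grasp_force"],s["gripper_width"],s["position"])
c=cam("wrist"); save(c,"w3",(130,120,430,340),2.6); print(proj(c,s["position"]));to([608,-142.5,160],2.1)
p=np.array(s["position"])
for h in range(0,30,4): print(h, proj(c,p+[8,0,h-12]))
E
```

```text
[ 0.52016251  0.26683595 -1.09365952] 58.39592099189758 0.17177822659592693 [ 658.06612677 -102.67493066  169.63913209]
[282.76291327 267.56129173]
shift [-0.0511  0.038   0.0089] turn 0.06 yaw 2.16
0 [283.21458052 245.1064877 ]
4 [283.26087407 248.02801373]
8 [283.3093704 251.0884474]
12 [283.36023076 254.29794847]
16 [283.41363254 257.66769352]
20 [283.46977134 261.21000649]
24 [283.52886342 264.93851004]
28 [283.59114846 268.86830152]
```

View pics/w3.png

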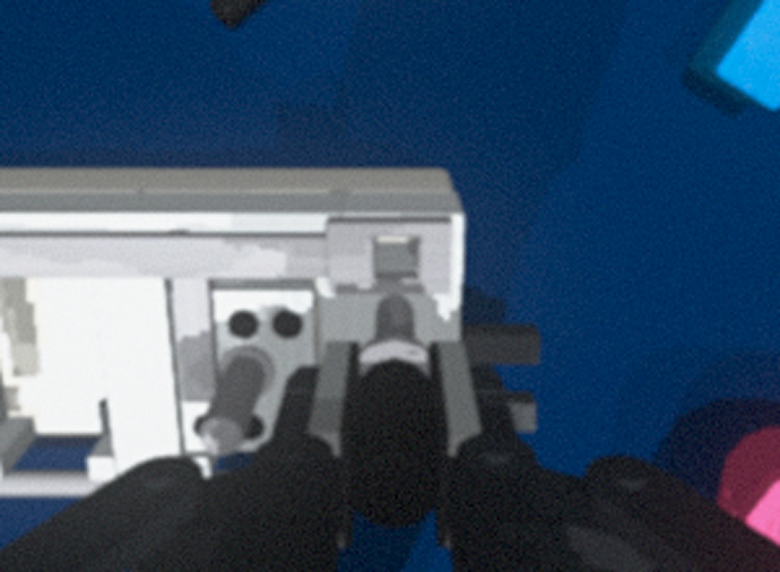

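{"op": "carry_out", "data": {"targets": [[-0.02, 0.016, 0, 0, 0], [-0.04, 0.032, 0, 0, 0], [-0.0505, 0.0395, 0.01, 0, 0], [-0.0505, 0.0395, 0.03, 0, 0], [-0.0505, 0.0395, 0.0445, 0, 0], [-0.0505, 0.0395, 0.0445, 0, 0], [-0.0505, 0.0395, 0.0445, 0, 0], [-0.0505, 0.0395, 0.0445, 0, 0]]}}

```text
clock: 5.3
position: [609.3, -144.0, 125.3]
ee_rot: [3.141, 0.06, 0.001]
ft_force: [-0.3, 0.4, -0.3]
gripper_width: 0.17
grasp_force: 58.4
```

```bash
python3 - <<'E'
from h import *
s=arm.sense();p=np.array(s["position"]);print(p,s["gripper_width"])
c=cam("wrist"); save(c,"w4",(180,180,380,320),4)
f=lambda X:((proj(c,X)-[180,180])*4).round()
print("tcp",f(p),"tip rear",f(p+[5,0,-38]),"collar rear",f(p+[11,0,1]),"slot corners",[f([x,y,75]) for x in(600.4,615.4) for y in(-133.6,-154.9)])
E
```

```text
[ 609.25473332 -144.02912254  125.32081959] 0.16953984745456033
tcp [411. 350.] tip rear [411. 212.] collar rear [414. 280.] slot corners [array([350., 256.]), array([468., 260.]), array([352., 178.]), array([472., 183.])]
```

View pics/w4.png

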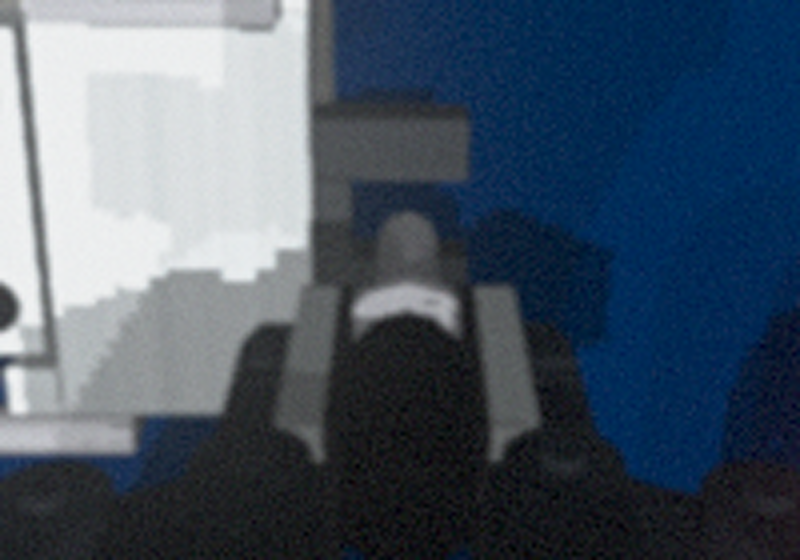

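The shaft tip at (408,215) lines up with the slot, whose rear edge is at row 180 and inner end at column 352. I'll shift slightly and lower it in.

{"op": "carry_out", "data": {"targets": [[-0.0012, -0.0025, 0, 0, 0], [-0.0012, -0.0025, 0.008, 0, 0], [-0.0012, -0.0025, 0.016, 0, 0], [-0.0012, -0.0025, 0.024, 0, 0], [-0.0012, -0.0025, 0.032, 0, 0], [-0.0012, -0.0025, 0.04, 0, 0], [-0.0012, -0.0025, 0.045, 0, 0], [-0.0012, -0.0025, 0.048, 0, 0], [-0.0012, -0.0025, 0.049, 0, 0], [-0.0012, -0.0025, 0.049, 0, 0]]}}

```text
clock: 6.35
position: [607.4, -141.5, 80.3]
ee_rot: [3.14, 0.06, 0.003]
ft_force: [-10.4, 2.9, 26.0]
gripper_width: 0.171
grasp_force: 61.5
```

{"op": "carry_out", "data": {"targets": [[0, 0, 0.001, 0, 0], [0, 0, 0.001, 0, 0]]}}

```text
clock: 6.55
position: [607.5, -141.5, 80.2]
ee_rot: [3.14, 0.06, 0.004]
ft_force: [-11.2, 3.6, 31.9]
gripper_width: 0.174
grasp_force: 62.0
```

{"op": "carry_out", "data": {"targets": [[0, 0, 0.001, 0, 0], [0, 0, 0.001, 0, 0]]}}

```text
clock: 6.75
position: [607.5, -141.5, 80.1]
ee_rot: [3.139, 0.06, 0.005]
ft_force: [-14.1, 4.4, 36.5]
gripper_width: 0.171
grasp_force: 62.5
```

{"op": "carry_out", "data": {"targets": [[0, 0, -0.004, 0, 0], [0, 0, -0.004, 0, 0], [0, 0, -0.004, 0, 0]]}}

```text
clock: 7.05
position: [608.3, -141.8, 80.4]
ee_rot: [3.14, 0.059, 0.004]
ft_force: [-5.2, 3.0, 16.5]
gripper_width: 0.168
grasp_force: 60.2
```

```bash
python3 - <<'E'
from h import *
s=arm.sense();p=np.array(s["position"]);print(p,s["gripper_width"],s["ft_force"])
c=cam("wrist"); save(c,"w5",(180,180,380,320),4)
E
```

```text
[ 608.26930991 -141.78728706   80.35729788] 0.16793936344228427 [-5.1594469   2.98598242 16.47088695]
```

View pics/w5.png

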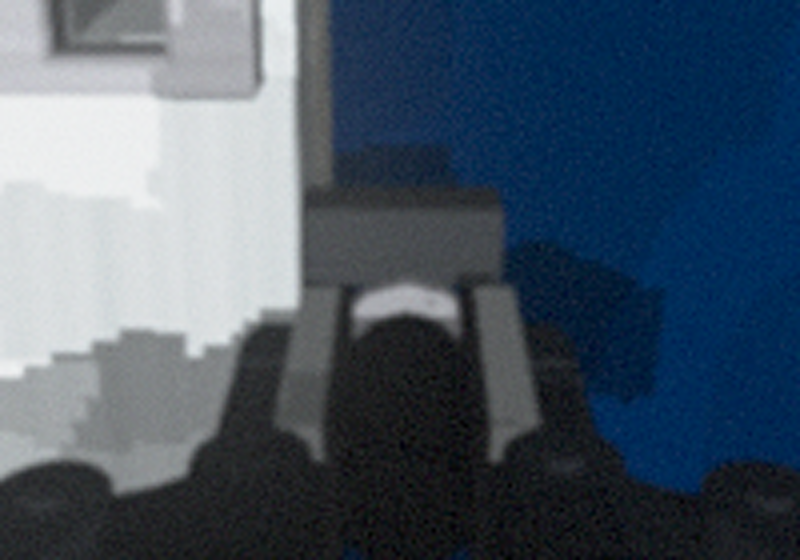

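The collar sits on the bracket at crop (405,300), so the pin looks seated. I'll ease off, release it and check.

{"op": "carry_out", "data": {"targets": [[0, 0, -0.002, 0, 0], [0, 0, -0.002, 0, 0.35], [0, 0, -0.002, 0, 0.45], [0, 0, -0.002, 0, 0.5], [0, 0, -0.002, 0, 0.5], [0, 0, -0.03, 0, 0.5], [0, 0, -0.06, 0, 0.5], [0, 0, -0.1, 0, 0.5], [0, 0, -0.1, 0, 0.5]]}}

```text
clock: 8.0
position: [610.6, -142.6, 183.7]
ee_rot: [3.137, 0.059, 0.014]
ft_force: [-0.3, -0.0, -0.2]
gripper_width: 0.499
grasp_force: 0.0
```

```bash
python3 - <<'E'
from h import *
import pickle
s=arm.sense();p=np.array(s["position"]);print(p,s["gripper_width"],s["ft_force"])
c=cam("wrist"); pickle.dump(c,open("w6.pkl","wb")); save(c,"w6",(0,80,400,380),2)
E
```

```text
[ 610.5973003  -142.62690842  183.72125565] 0.49917969364303144 [-0.34572416 -0.01203178 -0.19609379]
```

View pics/w6.png

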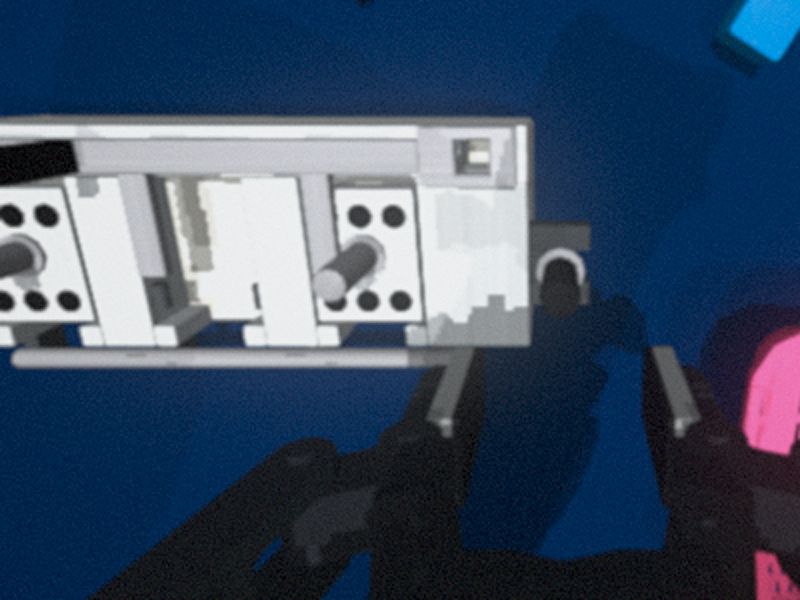

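The pin hangs upright in the notch at (560,270). Next I measure the slide handle from above using a mask.

{"op": "carry_out", "data": {"targets": [[-0.003, -0.04, 0, 0, 0.5], [-0.006, -0.08, 0, 0, 0.5], [-0.009, -0.12, 0, 0, 0.5], [-0.012, -0.16, 0, 0, 0.5], [-0.012, -0.19, 0, 0, 0.5], [-0.012, -0.204, 0, 0, 0.5], [-0.012, -0.204, 0, 0, 0.5], [-0.012, -0.204, 0, 0, 0.5]]}}

```text
clock: 8.85
position: [587.7, 61.2, 177.1]
ee_rot: [3.14, 0.059, -0.001]
ft_force: [0.0, 0.2, 0.3]
gripper_width: 0.495
grasp_force: 0.0
```

```bash
cat >> h.py <<'E'
U=np.array([607.6,13.4]);th=0.0375
RU=np.array([[np.cos(th),-np.sin(th)],[np.sin(th),np.cos(th)]])
inu=lambda p:(RU.T@(np.array(p)[:2]-U)).round(1)
ou=lambda x,y:(U+RU@np.array([x,y]))
E
python3 - <<'E'
from h import *
import pickle
s=arm.sense();print(s["position"],s["ft_force"])
c=cam("wrist"); pickle.dump(c,open("w7.pkl","wb")); save(c,"w7",f=1.4)
g=c["im"].max(2); m=(g<55).astype(np.uint8)
n,l,st,ce=cv2.connectedComponentsWithStats(m)
print("pred",proj(c,[*ou(47,46),120]),proj(c,[*ou(47,46),85]))
for i in range(1,n):
    if 60<st[i][4]<3000: print(st[i],ce[i].round(1),inu(onz(c,*ce[i],117)))
E
```

```text
[587.74725348  61.20673088 177.07296759] [0.01265783 0.2310745  0.31937102]
pred [286.35547268 138.6454802 ] [285.58973875 135.69872322]
[380  13  51  50 916] [405.7  36.6] [107.6 -26.8]
[ 77 126  28  16 142] [ 88.7 133.2] [ 50.1 178.9]
[ 30 129  47  18 305] [ 53.9 137.7] [ 47.1 202.8]
```

View pics/w7.png

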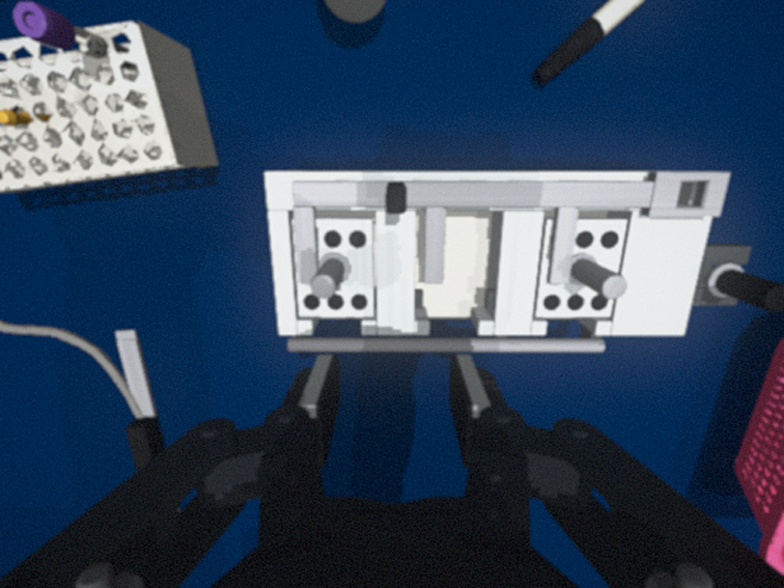

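The handle is at (396,197), clear on both sides. Next I grip it.

{"op": "carry_out", "data": {"targets": [[0.03, 0, 0, 0, 0.5], [0.055, 0, 0.01, 0, 0.5], [0.0635, 0.0005, 0.03, 0, 0.5], [0.0635, 0.0005, 0.05, 0, 0.5], [0.0635, 0.0005, 0.07, 0, 0.5], [0.0635, 0.0005, 0.085, 0, 0.5], [0.0635, 0.0005, 0.085, 0, 0.5], [0.0635, 0.0005, 0.085, 0, 0.5]]}}

```text
clock: 9.7
position: [651.4, 62.3, 92.7]
ee_rot: [3.141, 0.056, -0.001]
ft_force: [1.0, 0.6, -0.0]
gripper_width: 0.502
grasp_force: 0.0
```

{"op": "carry_out", "data": {"targets": [[0, 0, 0, 0, 0], [0, 0, 0, 0, 0], [0, 0, 0, 0, 0], [0, 0, 0, 0, 0], [0, 0, 0, 0, 0], [0, 0, 0, 0, 0], [0, 0, 0, 0, 0]], "squeeze": 30}}

```text
clock: 10.4
position: [652.2, 63.4, 94.1]
ee_rot: [3.14, 0.059, 0.004]
ft_force: [-1.1, -2.8, 6.0]
gripper_width: 0.105
grasp_force: 31.2
```

{"op": "carry_out", "data": {"targets": [[0, -0.004, 0, 0, 0], [0, -0.008, 0, 0, 0], [0, -0.012, 0, 0, 0], [0, -0.016, 0, 0, 0], [0, -0.02, 0, 0, 0], [0, -0.023, 0, 0, 0], [0, -0.025, 0, 0, 0], [0, -0.027, 0, 0, 0], [0, -0.027, 0, 0, 0]]}}

```text
clock: 11.3
position: [651.4, 86.7, 94.1]
ee_rot: [3.134, 0.055, 0.003]
ft_force: [-0.7, -14.1, 6.0]
gripper_width: 0.11
grasp_force: 31.6
```

{"op": "carry_out", "data": {"targets": [[0, -0.002, 0, 0, 0], [0, -0.002, 0, 0, 0]]}}

```text
clock: 11.5
position: [651.3, 86.7, 94.1]
ee_rot: [3.13, 0.053, 0.003]
ft_force: [-0.3, -20.3, 7.0]
gripper_width: 0.116
grasp_force: 32.1
```

{"op": "carry_out", "data": {"targets": [[0, 0.004, 0, 0, 0], [0, 0.004, 0, 0, 0.4], [0, 0.004, 0, 0, 0.5], [0, 0.004, 0, 0, 0.5], [0, 0.004, 0, 0, 0.5], [0, 0.004, -0.04, 0, 0.5], [0, 0.004, -0.08, 0, 0.5], [0, 0.004, -0.11, 0, 0.5], [0, 0.004, -0.11, 0, 0.5]]}}

```text
clock: 12.4
position: [653.0, 89.3, 208.4]
ee_rot: [3.141, 0.06, 0.014]
ft_force: [0.7, -1.2, -0.3]
gripper_width: 0.498
grasp_force: 0.0
```

{"op": "carry_out", "data": {"targets": [[-0.03, -0.02, 0, 0, 0.5], [-0.06, -0.045, 0, 0, 0.5], [-0.09, -0.07, 0, 0, 0.5], [-0.12, -0.095, 0, 0, 0.5], [-0.15, -0.12, 0, 0, 0.5], [-0.18, -0.145, 0, 0, 0.5], [-0.21, -0.17, 0, 0, 0.5], [-0.24, -0.19, 0, 0, 0.5], [-0.24, -0.19, 0, 0, 0.5], [-0.24, -0.19, 0, 0, 0.5]]}}

```text
clock: 13.4
position: [431.5, 134.7, 202.4]
ee_rot: [-3.099, -0.154, 0.006]
ft_force: [0.7, -0.3, -0.7]
gripper_width: 0.5
grasp_force: 0.0
```

```bash
python3 - <<'E'
from h import *
import pickle
s=arm.sense();print(s["position"],s["ft_force"])
c=cam("wrist"); pickle.dump(c,open("w8.pkl","wb")); save(c,"w8",f=1.4)
t=cam("top"); pickle.dump(t,open("t8.pkl","wb"));save(t,"t8",f=1.4)
E
```

```text
[431.46203644 134.73425746 202.39752165] [ 0.69332173 -0.29180831 -0.65938152]
```

View pics/w8.png

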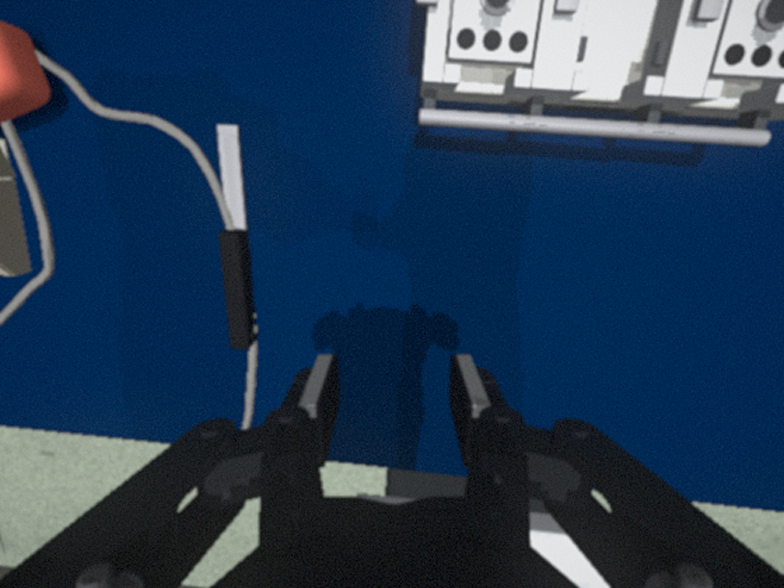

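The bar's blade tip is at (228,125), its handle front at (234,231) and its handle rear at (241,347).

```bash
python3 - <<'E'
from h import *
import pickle
c=pickle.load(open("w8.pkl","rb"))
im=c["im"].astype(int)
m=((im.max(2)<60)&(im[...,2]-im[...,0]<22)).astype(np.uint8); m[:160]=0;m[255:]=0;m[:,:140]=0;m[:,190:]=0
n,l,st,ce=cv2.connectedComponentsWithStats(m); 
i=1+np.argmax(st[1:,4]); print(st[i],ce[i])
pts=np.argwhere(l==i)[:,::-1].astype(np.float32); print(cv2.minAreaRect(pts))
tip=onz(c,228/1.4,125/1.4,3); hf=onz(c,234/1.4,231/1.4,22); hr=onz(c,241/1.4,347/1.4,22)
for n,p in(("tip",tip),("hf",hf),("hr",hr)):print(n,p.round(1))
d=hf-hr;print("len h",np.linalg.norm(d[:2]),"yaw",np.degrees(np.arctan2(d[1],d[0]))); e=tip-hr;print(np.linalg.norm(e[:2]),np.degrees(np.arctan2(e[1],e[0])))
u=e[:2]/np.linalg.norm(e[:2]); g=tip[:2]-108*u; print("grip",g, hr[:2]+78*u)
to([*g,30],np.degrees(np.arctan2(e[1],e[0])))
s=arm.sense();print(s["q"])
E
```

```text
[ 157  165   27   84 1533] [169.54794521 205.2159165 ]
((169.93780517578125, 206.3602294921875), (84.2555160522461, 19.878494262695312), 84.44703674316406)
tip [525.3 284.3   3. ]
hf [445.4 273.3  22. ]
hr [343.1 269.1  22. ]
len h 102.40722222114793 yaw 2.3456409909830205
182.86345550377024 4.765073459086911
grip [417.70425931 275.36760062] [420.82996291 275.62815457]
shift [ 0.0002 -0.1346  0.178 ] turn 0.93 yaw 5.69
[ 0.09834443  0.08568221 -0.3103102   1.17642956  0.03878186  3.1405888 ]
```

Joint 6 is at its limit, so I'll use the half-turned grasp. I turn by -180° while moving over the bar.

{"op": "carry_out", "data": {"targets": [[0, -0.014, 0, -8.5, 0.5], [0, -0.028, 0, -17, 0.5], [0, -0.042, 0, -25.5, 0.5], [0, -0.056, 0, -34, 0.5], [0, -0.07, 0, -42.5, 0.5], [0, -0.084, 0, -51, 0.5], [0, -0.098, 0, -59.5, 0.5], [0, -0.112, 0, -68, 0.5], [0, -0.126, 0, -76.5, 0.5], [0, -0.135, 0, -85, 0.5]]}}

```text
clock: 14.5
position: [420.2, 270.0, 207.8]
ee_rot: [-2.179, -2.22, -0.038]
ft_force: [0.5, -0.3, 0.2]
gripper_width: 0.499
grasp_force: 0.0
```

{"op": "carry_out", "data": {"targets": [[0, 0, 0, -8.5, 0.5], [0, 0, 0, -17, 0.5], [0, 0, 0, -25.5, 0.5], [0, 0, 0, -34, 0.5], [0, 0, 0, -42.5, 0.5], [0, 0, 0, -51, 0.5], [0, 0, 0, -59.5, 0.5], [0, 0, 0, -68, 0.5], [0, 0, 0, -76.5, 0.5], [0, 0, 0, -85, 0.5]]}}

```text
clock: 15.5
position: [420.4, 269.2, 207.8]
ee_rot: [-0.109, -3.133, -0.06]
ft_force: [-0.1, -0.1, 0.1]
gripper_width: 0.501
grasp_force: 0.0
```

{"op": "carry_out", "data": {"targets": [[0, 0, 0, -4, 0.5], [0, 0, 0, -8, 0.5], [0, 0, 0, -8, 0.5], [0, 0, 0, -8, 0.5]]}}

```text
clock: 15.9
position: [419.9, 269.0, 207.8]
ee_rot: [0.098, -3.136, -0.061]
ft_force: [-0.2, 0.1, -1.2]
gripper_width: 0.497
grasp_force: 0.0
```

```bash
python3 - <<'E'
from h import *
import pickle
s=arm.sense();print(s["position"],s["q"])
c=cam("wrist"); pickle.dump(c,open("w9.pkl","wb")); save(c,"w9",f=1.4)
im=c["im"].astype(int)
print("pred hf,hr,tip",proj(c,[445,274.5,22]),proj(c,[343,269,22]),proj(c,[525,282,3]))
to([419,275,30],183.8)
# blue-ness: background bench hue
hsv=cv2.cvtColor(c["im"],cv2.COLOR_RGB2HSV); v=hsv[...,2]; print(np.percentile(v,[5,25,50,75]))
# handle row profile between fingers: rows 210..330
for r in range(150,270,15): print(r,[int(x) for x in im[r,230:335:5,2]])
E
```

```text
[419.93385433 269.03086442 207.80998448] [ 0.38577237  0.1628984  -0.20788398  1.19003748  0.03747953  0.32364377]
pred hf,hr,tip [277.51271264 209.32258767] [278.03447333 118.73686933] [279.18643572 262.8236032 ]
shift [ 0.     -0.0008  0.178 ] turn -0.21 yaw -176.41
[ 36.  85. 115. 122.]
150 [112, 112, 116, 126, 123, 130, 119, 97, 129, 39, 51, 50, 113, 121, 124, 97, 120, 127, 125, 128, 126]
165 [113, 115, 110, 109, 116, 127, 127, 125, 125, 54, 62, 59, 110, 126, 125, 123, 127, 126, 122, 127, 126]
180 [114, 115, 109, 112, 117, 111, 116, 125, 127, 59, 69, 63, 113, 131, 123, 125, 130, 126, 130, 129, 129]
195 [111, 113, 108, 110, 111, 111, 109, 114, 111, 59, 63, 59, 108, 113, 116, 120, 125, 129, 129, 124, 125]
210 [116, 110, 111, 107, 114, 113, 113, 109, 111, 208, 248, 205, 118, 110, 108, 105, 114, 117, 114, 117, 123]
225 [109, 116, 111, 112, 112, 111, 116, 111, 114, 202, 252, 254, 204, 124, 116, 118, 128, 124, 119, 117, 120]
240 [114, 112, 109, 109, 111, 114, 113, 113, 116, 192, 244, 253, 121, 211, 138, 126, 127, 128, 125, 127, 125]
255 [115, 103, 50, 112, 108, 114, 117, 130, 121, 164, 251, 253, 125, 127, 129, 197, 190, 125, 122, 53, 112]
```

```bash
python3 - <<'E'
from h import *
import pickle
c=pickle.load(open("w9.pkl","rb")); im=c["im"].astype(int)
print([int(x) for x in im[192:214,282,2]]); print([int(x) for x in im[100:130,281,2]])
for r in (150,195):
    print([int(x) for x in im[r,268:296,2]])
b=next(r for r in range(195,215) if im[r,282,2]>130)
cols=lambda r:[k for k in range(268,296) if im[r,k,2]<85]
for r in(130,150,170,190): k=cols(r); print(r,onz(c,np.mean(k),r,22).round(1),len(k))
print("hf",onz(c,282,b,22))
e=onz(c,282,b,22)
to([418,278,5],183.5)
E
```

```text
[62, 67, 57, 59, 64, 56, 63, 59, 61, 62, 64, 64, 61, 63, 56, 82, 155, 233, 247, 242, 243, 244]
[83, 87, 85, 84, 85, 88, 87, 85, 82, 86, 82, 85, 84, 86, 82, 82, 59, 43, 40, 49, 44, 47, 47, 48, 48, 52, 48, 49, 49, 48]
[124, 124, 129, 124, 102, 74, 49, 39, 51, 51, 45, 48, 51, 54, 46, 42, 43, 50, 51, 44, 58, 82, 113, 120, 116, 122, 122, 121]
[115, 110, 111, 114, 112, 101, 77, 59, 58, 63, 57, 60, 63, 68, 59, 61, 60, 59, 56, 56, 60, 85, 108, 114, 121, 121, 118, 113]
130 [354.4 274.1  22. ] 21
150 [375.9 274.3  22. ] 17
170 [398.1 276.2  22. ] 16
190 [421.4 277.1  22. ] 15
hf [443.09499119 279.70282769  22.        ]
shift [0.0008 0.0012 0.2031] turn 0.09 yaw -176.41
```

{"op": "carry_out", "data": {"targets": [[0.003, 0.001, 0.04, 0, 0.5], [0.003, 0.001, 0.08, 0, 0.5], [0.003, 0.001, 0.12, 0, 0.5], [0.003, 0.001, 0.15, 0, 0.5], [0.003, 0.001, 0.175, 0, 0.5], [0.003, 0.001, 0.19, 0, 0.5], [0.003, 0.001, 0.198, 0, 0.5], [0.003, 0.001, 0.203, 0, 0.5], [0.003, 0.001, 0.203, 0, 0.5]]}}

```text
clock: 16.85
position: [415.5, 277.5, 5.2]
ee_rot: [0.1, -3.136, -0.06]
ft_force: [-0.6, 0.1, -0.3]
gripper_width: 0.5
grasp_force: 0.0
```

```bash
python3 - <<'E'
from h import *
s=arm.sense();p=s["position"];print(p,s["ft_force"])
c=cam("wrist"); im=c["im"].astype(int); save(c,"w10",f=1.4)
print(proj(c,p)); 
for r in (190,205,220,235): print(r,[int(x) for x in im[r,220:350:4,2]])
to([416,277,5],183.5)
E
```

```text
[415.45395726 277.50125593   5.15044418] [-0.57885177  0.09456416 -0.3297198 ]
[279.42234479 265.50167442]
190 [136, 138, 139, 138, 133, 139, 156, 161, 155, 152, 79, 80, 88, 85, 82, 83, 88, 84, 84, 71, 140, 142, 162, 159, 157, 158, 160, 163, 160, 161, 156, 159, 155]
205 [138, 140, 138, 140, 133, 139, 139, 142, 158, 160, 97, 81, 87, 85, 85, 83, 83, 86, 85, 70, 146, 147, 158, 156, 159, 161, 160, 160, 160, 160, 159, 158, 162]
220 [136, 135, 135, 136, 137, 135, 135, 136, 134, 133, 99, 78, 81, 81, 82, 84, 83, 80, 79, 71, 142, 143, 162, 152, 161, 159, 159, 158, 160, 157, 161, 161, 155]
235 [135, 135, 133, 133, 135, 137, 134, 133, 135, 136, 119, 73, 79, 75, 73, 74, 80, 78, 76, 72, 130, 148, 159, 157, 163, 157, 157, 149, 149, 151, 149, 149, 144]
shift [-0.0002 -0.0007  0.0006] turn 0.16 yaw -176.34
```

The bar is centred between the fingers. Next I close and lift.

{"op": "carry_out", "data": {"targets": [[0, 0, 0, 0, 0], [0, 0, 0, 0, 0], [0, 0, 0, 0, 0], [0, 0, 0, 0, 0], [0, 0, 0, 0, 0], [0, 0, 0, 0, 0]], "squeeze": 60}}

```text
clock: 17.5
position: [416.1, 277.7, 6.4]
ee_rot: [0.101, -3.138, -0.061]
ft_force: [-0.8, -0.6, 5.9]
gripper_width: 0.197
grasp_force: 59.1
```

{"op": "carry_out", "data": {"targets": [[0, 0, -0.02, 0, 0], [0, 0, -0.05, 0, 0], [0, 0, -0.09, 0, 0], [0, 0, -0.12, 0, 0], [0, 0, -0.12, 0, 0], [0, 0, -0.12, 0, 0]]}}

```text
clock: 18.1
position: [416.3, 273.0, 125.7]
ee_rot: [0.1, -3.137, -0.062]
ft_force: [0.7, -0.4, -2.5]
gripper_width: 0.198
grasp_force: 59.2
```

```bash
python3 - <<'E'
from h import *
import pickle
s=arm.sense();p=np.array(s["position"]);print(p,s["ft_force"],s["moment"],s["gripper_width"])
c=cam("scene"); pickle.dump(c,open("s10.pkl","wb")); save(c,"s10",(150,120,400,300),3)
c=cam("wrist"); im=c["im"].astype(int); save(c,"w11",f=1.4)
R=Ro.from_rotvec(s["ee_rot"]).as_matrix(); print(R.round(3))
# handle rear end as seen: dark->blue transition along column
for col in(278,282): print([int(x) for x in im[60:200:4,col,2]])
for dz in(0,):
  for x in(-78,27): print(x,proj(c,p+R@np.array([-x,0,0])+[0,0,17]))
E
```

```text
[416.27214727 272.97102377 125.66446047] [ 0.67221341 -0.42862433 -2.54100732] [-0.02949583  0.04348359  0.007921  ] 0.19774104245366703
[[-0.998 -0.064 -0.003]
 [-0.064  0.997  0.039]
 [ 0.001  0.039 -0.999]]
[243, 242, 241, 241, 242, 237, 237, 234, 228, 211, 195, 145, 144, 114, 111, 51, 53, 62, 61, 58, 53, 60, 58, 54, 57, 60, 58, 58, 55, 57, 59, 55, 59, 61, 58]
[227, 213, 204, 147, 151, 112, 111, 106, 111, 113, 113, 110, 111, 111, 109, 59, 55, 63, 67, 65, 55, 62, 60, 55, 58, 61, 64, 62, 63, 63, 61, 60, 59, 57, 61]
-78 [281.44806863 117.24279539]
27 [281.21000839 331.00850337]
```

```bash
cat > lev.py <<'E'
from h import *
import sys
a=sys.argv; s=arm.sense(); print(np.array(s["position"]).round(1),"unit",inu(s["position"]),"F",np.array(s["ft_force"]).round(1),"g",round(s["gripper_width"],3))
for w in a[1:]:
    x,y,z,yaw=map(float,w.split(",")); to([*ou(x,y),z],yaw)
E
python3 lev.py -191,86,90,182.15 -191,86,66,182.15
```

```text
[414.8 272.4 123.9] unit [-182.9  266.1] F [ 0.7 -0.3 -2.6] g 0.195
shift [ 0.0127 -0.1809  0.0271] turn 1.52 yaw -176.33
shift [ 0.0126 -0.1819  0.0511] turn 1.52 yaw -176.33
```

{"op": "carry_out", "data": {"targets": [[0.002, -0.03, 0, 0.5, 0], [0.004, -0.065, 0.005, 1, 0], [0.007, -0.1, 0.01, 1.5, 0], [0.01, -0.135, 0.02, 1.5, 0], [0.012, -0.165, 0.03, 1.5, 0], [0.0126, -0.181, 0.04, 1.5, 0], [0.0126, -0.182, 0.05, 1.5, 0], [0.0126, -0.182, 0.05, 1.5, 0], [0.0126, -0.182, 0.05, 1.5, 0]]}}

```text
clock: 19.1
position: [414.0, 93.1, 67.5]
ee_rot: [0.06, -3.134, -0.061]
ft_force: [-0.2, -0.2, -1.4]
gripper_width: 0.192
grasp_force: 59.3
```

```bash
cat >> h.py <<'E'
def avg(n=6):
    P=[];V=[];F=[]
    for _ in range(n):
        s=arm.sense(); P.append(s["position"]);V.append(s["ee_rot"]);F.append(s["ft_force"]); arm.snapshot("top")
    s=dict(s); P=np.array(P); print("std",P.std(0).round(2)); s["position"]=P.mean(0); V=np.array(V); s["ee_rot"]=V[-1]; s["ft_force"]=np.mean(F,0); return s
E
sed -i 's/s=arm.sense();/s=avg();/; s/to(\[\*ou(x,y),z\],yaw)/to([*ou(x,y),z],yaw,s)/' lev.py
python3 lev.py -191,86,66,182.15 -130,86,65,182.15; python3 - <<'E'
from h import *
c=cam("scene"); save(c,"s12",(230,160,360,260),6)
E
```

```text
std [0.39 0.07 0.38]
[414.7  93.2  68.2] unit [-189.7   86.9] F [-0.2  0.4 -1.7] g 0.19
shift [ 0.0013 -0.001   0.0022] turn 0.1 yaw -177.75
shift [-0.0597 -0.0012  0.003 ] turn 0.1 yaw -177.75
```

View pics/s12.png

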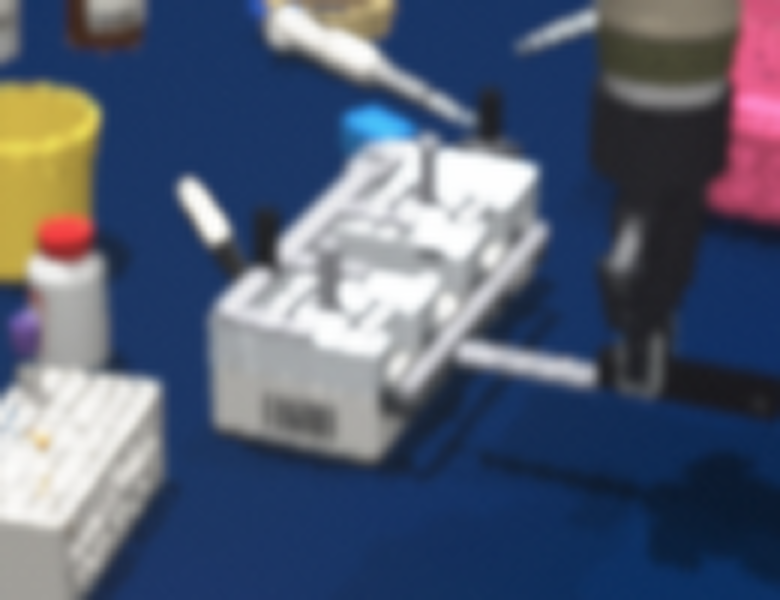

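The bar is held level in front of the rail at well 1, with the tip near (460,350). I'll advance over the rail and lower onto it to calibrate the height.

{"op": "carry_out", "data": {"targets": [[-0.015, -0.001, 0, 0, 0], [-0.03, -0.001, 0, 0, 0], [-0.03, -0.001, 0, 0, 0], [-0.03, -0.001, 0.002, 0, 0], [-0.03, -0.001, 0.003, 0, 0], [-0.03, -0.001, 0.003, 0, 0]]}}

```text
clock: 20.05
position: [443.5, 92.8, 64.7]
ee_rot: [0.06, -3.135, -0.06]
ft_force: [0.4, -0.4, -1.1]
gripper_width: 0.191
grasp_force: 59.3
```

{"op": "carry_out", "data": {"targets": [[0, 0, 0.001, 0, 0], [0, 0, 0.001, 0, 0], [0, 0, 0.001, 0, 0]]}}

```text
clock: 20.35
position: [444.6, 92.8, 64.0]
ee_rot: [0.059, -3.136, -0.06]
ft_force: [0.0, -0.3, -2.0]
gripper_width: 0.192
grasp_force: 59.3
```

{"op": "carry_out", "data": {"targets": [[0, 0, 0.001, 0, 0], [0, 0, 0.001, 0, 0], [0, 0, 0.001, 0, 0]]}}

```text
clock: 20.65
position: [444.8, 92.8, 63.1]
ee_rot: [0.059, -3.136, -0.06]
ft_force: [-0.4, 0.4, -1.3]
gripper_width: 0.194
grasp_force: 59.5
```

{"op": "carry_out", "data": {"targets": [[0, 0, 0.001, 0, 0], [0, 0, 0.001, 0, 0], [0, 0, 0.001, 0, 0]]}}

```text
clock: 20.95
position: [444.8, 92.9, 62.2]
ee_rot: [0.059, -3.136, -0.06]
ft_force: [-1.8, -1.2, 2.3]
gripper_width: 0.191
grasp_force: 59.9
```

Contact at about 62.7. I raise by 1 mm and slide the blade in under the lip.

{"op": "carry_out", "data": {"targets": [[0, 0, -0.001, 0, 0], [-0.006, 0, -0.001, 0, 0], [-0.012, 0, -0.001, 0, 0], [-0.018, 0, -0.001, 0, 0], [-0.023, 0, -0.001, 0, 0], [-0.023, 0, -0.001, 0, 0]]}}

```text
clock: 21.55
position: [469.3, 93.7, 63.0]
ee_rot: [0.059, -3.138, -0.061]
ft_force: [0.7, -0.1, -0.5]
gripper_width: 0.191
grasp_force: 59.6
```

```bash
python3 lev.py -130,86,63,182.15
```

```text
std [0.45 0.01 0.01]
[468.6  93.7  63. ] unit [-135.9   85.4] F [ 1.   0.2 -0.3] g 0.187
shift [-0.0059  0.0006  0.    ] turn 0.02 yaw -177.83
```

{"op": "carry_out", "data": {"targets": [[-0.003, 0, 0, 0, 0], [-0.006, 0, 0, 0, 0], [-0.006, 0, 0, 0, 0]]}}

```text
clock: 22.15
position: [473.7, 93.9, 62.9]
ee_rot: [0.06, -3.136, -0.06]
ft_force: [-1.7, 0.7, 1.6]
gripper_width: 0.193
grasp_force: 59.9
```

{"op": "carry_out", "data": {"targets": [[-0.001, 0, 0.003, 0, 0], [-0.002, 0, 0.006, 0, 0], [-0.003, 0, 0.009, 0, 0], [-0.003, 0, 0.011, 0, 0], [-0.003, 0, 0.011, 0, 0]]}}

```text
clock: 22.65
position: [475.0, 94.5, 52.9]
ee_rot: [0.06, -3.134, -0.06]
ft_force: [-11.4, -0.6, 17.8]
gripper_width: 0.196
grasp_force: 63.0
```

{"op": "carry_out", "data": {"targets": [[-0.001, 0, 0.003, 0, 0], [-0.001, 0, 0.005, 0, 0], [-0.001, 0, 0.005, 0, 0]]}}

```text
clock: 22.95
position: [475.4, 94.7, 47.0]
ee_rot: [0.06, -3.133, -0.06]
ft_force: [-9.7, -1.1, 11.3]
gripper_width: 0.188
grasp_force: 63.2
```

{"op": "carry_out", "data": {"targets": [[0, 0, 0.002, 0, 0], [0, 0, 0.004, 0, 0], [0, 0, 0.004, 0, 0]]}}

```text
clock: 23.25
position: [475.1, 94.8, 42.7]
ee_rot: [0.059, -3.132, -0.06]
ft_force: [-8.9, -0.8, 9.4]
gripper_width: 0.192
grasp_force: 63.6
```

```bash
python3 - <<'E'
from h import *
s=arm.sense();print(s["ft_force"],s["position"])
for n in("scene","top","wrist"):
    c=cam(n); cv2.imwrite(f"pics/lev1_{n}.png",c["im"][...,::-1])
    P=[ou(0,y) for y in(86,-66)]
    print(n,[proj(c,[*p,117]).round(1) for p in P])
E
```

```text
[-8.91308448 -0.79608971  9.40289065] [475.13586671  94.81523967  42.66093112]
scene [array([284.4, 199.8]), array([300.9, 182.8])]
top [array([256.5, 207.5]), array([312.1, 206. ])]
wrist [array([284.5, 619.1]), array([-89. , 646.3])]
```

```bash
cat > kn.py <<'E'
from h import *
import pickle,sys
a=cv2.cvtColor(pickle.load(open("s10.pkl","rb"))["im"],cv2.COLOR_RGB2GRAY)
b=cv2.cvtColor(cam("scene")["im"],cv2.COLOR_RGB2GRAY)
U8=lambda m:cv2.resize(m,None,fx=8,fy=8,interpolation=cv2.INTER_CUBIC)
for n,(x,y) in{"knob1":(285,205),"knob3":(301,189),"pinhead":(311,180),"handle":(274,199)}.items():
    t=U8(a[y-6:y+7,x-4:x+5]); w=U8(b[y-16:y+17,x-14:x+15]); r=cv2.matchTemplate(w,t,cv2.TM_CCOEFF_NORMED); _,v,_,l=cv2.minMaxLoc(r)
    print(n,round(v,2),(l[0]-80)/8,(l[1]-80)/8)
E
python3 kn.py; python3 - <<'E'
from h import *
import pickle
c=pickle.load(open("s10.pkl","rb"))
print("expected tilt shift", proj(c,[*ou(9,86),117+4])-proj(c,[*ou(0,86),117]))
E
```

```text
knob1 0.85 -1.25 -0.875
knob3 0.98 0.0 -0.125
pinhead 0.99 4.375 0.5
handle 1.0 0.0 0.0
expected tilt shift [-2.4524971  -1.52547899]
```

{"op": "carry_out", "data": {"targets": [[-0.001, 0, 0.002, 0, 0], [-0.002, 0, 0.003, 0, 0], [-0.002, 0, 0.003, 0, 0]]}}

```text
clock: 23.75
position: [475.6, 95.1, 39.1]
ee_rot: [0.059, -3.129, -0.06]
ft_force: [-10.5, -0.2, 8.4]
gripper_width: 0.191
grasp_force: 64.2
```

```bash
python3 kn.py
```

```text
knob1 0.82 -1.75 -1.0
knob3 0.98 0.0 -0.125
pinhead 0.99 4.125 1.5
handle 1.0 0.0 0.0
```

{"op": "carry_out", "data": {"targets": [[0, 0, 0.002, 0, 0], [0, 0, 0.002, 0, 0]]}}

```text
clock: 24.0
position: [475.7, 95.1, 37.1]
ee_rot: [0.059, -3.13, -0.06]
ft_force: [-11.2, -0.3, 8.3]
gripper_width: 0.191
grasp_force: 64.5
```

```bash
python3 kn.py
```

```text
knob1 0.82 -2.0 -1.0
knob3 0.98 0.0 -0.125
pinhead 0.99 4.25 2.125
handle 1.0 0.0 0.0
```

Peak force reached, then it dropped, which fits a snapped catch. I'll level the bar, withdraw it and check that the block stays tilted.

{"op": "carry_out", "data": {"targets": [[0.001, 0, -0.005, 0, 0], [0.002, 0, -0.01, 0, 0], [0.004, 0, -0.015, 0, 0], [0.005, 0, -0.02, 0, 0], [0.006, 0, -0.025, 0, 0], [0.006, 0, -0.0255, 0, 0]]}}

```text
clock: 24.65
position: [474.6, 93.8, 64.5]
ee_rot: [0.059, -3.138, -0.06]
ft_force: [0.5, -0.2, -2.2]
gripper_width: 0.188
grasp_force: 62.9
```

```bash
python3 kn.py;python3 lev.py -195,86,66,182.15
```

```text
knob1 0.81 -0.125 -0.75
knob3 0.98 0.0 -0.125
pinhead 0.99 4.625 -6.125
handle 1.0 0.0 0.0
std [0.31 0.01 0.32]
[474.1  93.9  63.7] unit [-130.4   85.4] F [-0.  -0.1 -1.9] g 0.196
shift [ 0.0646  0.0007 -0.0021] turn 0.02 yaw -177.83
```

```bash
cat > kt.py <<'E'
from h import *
import pickle
U8=lambda m:cv2.resize(m,None,fx=8,fy=8,interpolation=cv2.INTER_CUBIC)
for cn,f in(("top","t8.pkl"),("scene","s10.pkl")):
    c0=pickle.load(open(f,"rb")); a=cv2.cvtColor(c0["im"],cv2.COLOR_RGB2GRAY)
    b=cv2.cvtColor(cam(cn)["im"],cv2.COLOR_RGB2GRAY)
    for n,y in(("b1",86),("b3",-66)):
        # knob top ~z117, patch of the knob; front holes row at x=-20,z75
        for nm,p,q,hw,hh in(("knob",(0,y,110),(8.5,y,114),3,3),("holes",(-20,y,75),(-16,y,81.5),7,3)):
            u,v=proj(c0,[*ou(*p[:2]),p[2]]).round().astype(int); e=proj(c0,[*ou(*q[:2]),q[2]])-proj(c0,[*ou(*p[:2]),p[2]])
            t=U8(a[v-hh:v+hh+1,u-hw:u+hw+1]); w=U8(b[v-hh-5:v+hh+6,u-hw-5:u+hw+6]); r=cv2.matchTemplate(w,t,cv2.TM_CCOEFF_NORMED); _,s,_,l=cv2.minMaxLoc(r)
            print(cn,n,nm,round(s,2),(l[0]-40)/8,(l[1]-40)/8,"tilt would be",e.round(2))
E
python3 kt.py
```

```text
top b1 knob 0.92 0.0 0.125 tilt would be [-0.12 -3.24]
top b1 holes 0.81 -0.25 1.875 tilt would be [-0.11 -1.64]
top b3 knob 0.99 0.0 0.0 tilt would be [ 0.   -3.24]
top b3 holes 1.0 0.0 0.0 tilt would be [ 0.12 -1.64]
scene b1 knob 0.91 0.375 -0.5 tilt would be [-2.31 -1.5 ]
scene b1 holes 0.74 1.0 -1.875 tilt would be [-1.08 -1.91]
scene b3 knob 1.0 0.0 -0.125 tilt would be [-2.16 -1.38]
scene b3 holes 0.8 5.0 -5.0 tilt would be [-0.99 -1.79]
```

Block 1 is back down: the catch did not snap because the blade was too shallow. I lever again with a deeper insertion.

{"op": "carry_out", "data": {"targets": [[-0.002, 0.0007, 0.003, 0, 0], [-0.003, 0.0007, 0.007, 0, 0], [-0.004, 0.0007, 0.011, 0, 0], [-0.005, 0.0007, 0.015, 0, 0], [-0.0065, 0.0007, 0.019, 0, 0], [-0.0075, 0.0007, 0.022, 0, 0], [-0.008, 0.0007, 0.024, 0, 0], [-0.008, 0.0007, 0.024, 0, 0]]}}

```text
clock: 25.9
position: [480.8, 95.8, 41.0]
ee_rot: [0.06, -3.135, -0.06]
ft_force: [-9.5, -1.3, 22.7]
gripper_width: 0.195
grasp_force: 66.8
```

```bash
python3 lev.py; python3 kt.py | grep b1
```

```text
std [0.01 0.01 0.02]
[480.8  95.8  41. ] unit [-123.6   87.1] F [-10.4  -1.1  22. ] g 0.194
top b1 knob 0.92 -0.125 -0.125 tilt would be [-0.12 -3.24]
top b1 holes 0.87 0.0 1.375 tilt would be [-0.11 -1.64]
scene b1 knob 0.9 0.25 -0.5 tilt would be [-2.31 -1.5 ]
scene b1 holes 0.82 0.5 -1.5 tilt would be [-1.08 -1.91]
```

{"op": "carry_out", "data": {"targets": [[0, 0, 0.002, 0, 0], [0, 0, 0.004, 0, 0], [0, 0, 0.004, 0, 0]]}}

```text
clock: 26.6
position: [480.9, 95.8, 40.5]
ee_rot: [0.06, -3.137, -0.059]
ft_force: [-21.4, -3.5, 54.2]
gripper_width: 0.192
grasp_force: 71.0
```

{"op": "carry_out", "data": {"targets": [[0, 0, 0.002, 0, 0], [0, 0, 0.004, 0, 0], [0, 0, 0.004, 0, 0]]}}

```text
clock: 26.9
position: [481.1, 95.9, 40.0]
ee_rot: [0.06, -3.139, -0.059]
ft_force: [-32.4, -4.8, 87.7]
gripper_width: 0.194
grasp_force: 75.5
```

```bash
python3 lev.py; python3 kt.py | grep b1; python3 kn.py; python3 - <<'E'
from h import *
import pickle
a=pickle.load(open("s10.pkl","rb"))["im"]; b=cam("scene")["im"]
f=lambda m:cv2.resize(m[185:235,262:315],None,fx=7,fy=7,interpolation=cv2.INTER_CUBIC)
cv2.imwrite("pics/cmp.png",np.hstack([f(a),f(b)])[...,::-1])
E
```

```text
std [0.01 0.   0.01]
[481.1  95.9  40.1] unit [-123.3   87.1] F [-32.1  -4.9  87.3] g 0.192
top b1 knob 0.93 -0.125 0.0 tilt would be [-0.12 -3.24]
top b1 holes 0.87 0.0 1.5 tilt would be [-0.11 -1.64]
scene b1 knob 0.9 0.25 -0.5 tilt would be [-2.31 -1.5 ]
scene b1 holes 0.85 0.5 -1.5 tilt would be [-1.08 -1.91]
knob1 0.91 0.75 -0.625
knob3 0.98 0.0 -0.125
pinhead 0.99 2.75 1.125
handle 1.0 0.0 0.0
```

{"op": "carry_out", "data": {"targets": [[0, 0, -0.003, 0, 0], [0, 0, -0.006, 0, 0], [0, 0, -0.008, 0, 0], [0, 0, -0.008, 0, 0]]}}

```text
clock: 27.8
position: [481.1, 95.9, 41.1]
ee_rot: [0.06, -3.137, -0.06]
ft_force: [-9.6, -0.4, 20.8]
gripper_width: 0.193
grasp_force: 66.2
```

View pics/cmp.png

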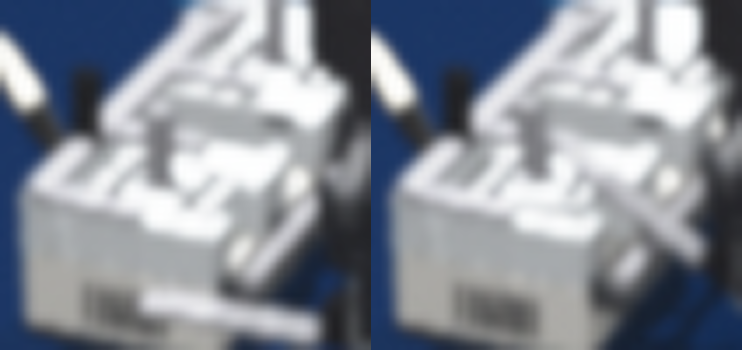

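The blade had popped up in front of the lip. In the right panel the bar is pitched nose-up from (700,250) to (580,150), with its handle on the bench. I'll withdraw it, re-level it by pressing it flat on the bench, and retry deeper.

{"op": "carry_out", "data": {"targets": [[0.01, 0, -0.003, 0, 0], [0.03, 0, -0.006, 0, 0], [0.05, 0, -0.01, 0, 0], [0.07, 0, -0.02, 0, 0], [0.08, 0, -0.02, 0, 0], [0.08, 0, -0.02, 0, 0]]}}

```text
clock: 28.4
position: [400.3, 92.0, 59.2]
ee_rot: [0.059, -3.135, -0.06]
ft_force: [0.3, 1.0, -2.7]
gripper_width: 0.19
grasp_force: 63.2
```

```bash
python3 lev.py -230,86,60,182.15 -230,86,10,182.15; python3 kt.py; python3 - <<'E'
from h import *
s=arm.sense();p=np.array(s["position"]);R=Ro.from_rotvec(s["ee_rot"]).as_matrix()
c=cam("wrist");im=c["im"].astype(int);print([int(x) for x in im[0:260:6,280,2]])
for th_ in(0,.2,.4,.5,.6):
    X=p+[0,0,8]+R@np.array([77*np.cos(th_)-9*np.sin(th_),0,77*np.sin(th_)-9*np.cos(th_)]); print(th_,proj(c,X).round(1))
t=cam("top")
tm=t["im"].astype(int); 
E
```

```text
std [0.92 0.02 0.12]
[402.1  92.   59.4] unit [-202.4   86.2] F [ 0.2  0.2 -2.1] g 0.199
shift [ 0.0276 -0.0002 -0.0005] turn 0.02 yaw -177.83
shift [ 0.0275 -0.0021  0.0494] turn 0.02 yaw -177.83
top b1 knob 0.93 0.0 -0.25 tilt would be [-0.12 -3.24]
top b1 holes 0.98 0.0 1.5 tilt would be [-0.11 -1.64]
top b3 knob 0.99 0.0 0.0 tilt would be [ 0.   -3.24]
top b3 holes 1.0 0.0 0.0 tilt would be [ 0.12 -1.64]
scene b1 knob 0.9 0.125 -0.5 tilt would be [-2.31 -1.5 ]
scene b1 holes 0.88 0.625 -1.375 tilt would be [-1.08 -1.91]
scene b3 knob 1.0 0.0 -0.125 tilt would be [-2.16 -1.38]
scene b3 holes 0.82 3.5 3.875 tilt would be [-0.99 -1.79]
[118, 126, 122, 125, 125, 124, 128, 127, 125, 122, 129, 131, 130, 130, 126, 130, 127, 128, 127, 126, 130, 128, 132, 132, 67, 71, 70, 72, 68, 70, 68, 70, 74, 75, 69, 70, 71, 74, 73, 75, 70, 72, 75, 71]
0 [279.7 117.5]
0.2 [279.9 125.1]
0.4 [280. 137.]
0.5 [280.1 144. ]
0.6 [280.1 151.4]
```

```bash
python3 - <<'E'
from h import *
import pickle
a=pickle.load(open("t8.pkl","rb")); b=cam("top"); pickle.dump(b,open("t9.pkl","wb"))
u,v=proj(a,[*ou(0,86),75]).round().astype(int); print(u,v, "front edge row",proj(a,[*ou(-32,86),75])[1],"rear",proj(a,[*ou(30,86),75])[1])
for c in(a,b):
    g=c["im"].min(2); print(g[v-14:v+18,u-10:u+11:2]); print()
E
```

```text
257 209 front edge row 220.42513994488095 rear 198.54490292720106
[[227 229 231 232 233 232 230  99 112 235 236]
 [180 178 171 167 164 165 163 131 143 180 187]
 [227 192 160 158 157 153 149 143 148 143 186]
 [243 155 143 164 169 170 165 159 168 171 227]
 [244 184 207 230 233 235 233 229 230 233 234]
 [243 226 247 247 247 245 247 247 243 243 233]
 [242 232 241 239 248 226 241 242 218 241 232]
 [241 232 166 167 242 125 193 212 115 234 234]
 [242 224 114 100 225  68 165 190  62 233 239]
 [242 224 156 132 239 116 204 223 127 237 238]
 [242 227 232 214 244 193 238 245 222 243 235]
 [242 226 246 245 234 225 238 245 244 242 234]
 [242 227 244 244 229 233 228 244 244 241 233]
 [243 226 243 243 224 236 215 238 243 241 233]
 [242 220 243 243 212 230 177 223 243 241 234]
 [239 217 243 244 188 167 146 227 243 242 236]
 [238 217 243 245 200 114 162 234 243 242 238]
 [240 219 243 244 218 154 200 240 243 243 238]
 [243 223 244 244 230 197 239 244 244 243 238]
 [244 224 245 246 237 220 244 245 244 244 237]
 [244 220 244 241 244 208 239 246 228 243 230]
 [244 208 205 162 242 133 189 229 121 226 220]

[... 1276 characters left out ...]
 235 245 247 175  98 148 230 245 244 238]
 [245 236 245 246 198 155 196 244 245 244 239]
 [246 235 245 246 239 232 236 247 246 245 240]
 [246 232 246 246 247 249 248 247 247 246 236]
 [246 225 248 247 248 248 248 249 246 246 229]
 [246 223 243 220 250 204 222 247 154 235 230]
 [246 222 189 110 242 106 155 221  52 212 232]
 [246 220 155  88 241  90 154 222  75 222 235]
 [247 225 215 181 248 187 220 249 181 243 236]
 [246 229 248 247 249 247 247 248 240 241 229]
 [246 232 243 244 238 235 233 216 200 212 222]
 [247 239 219 191 210 209 205 178 178 237 229]
 [250 249 245 186 219 220 221 210 216 250 232]
 [252 252 249 192 220 217 219 212 204 238 214]
 [151 162 167 154 166 151 152 148 138 148 140]]
```

The pixel data resolve it: block 1's holes and knob match the snapped (tilted) state, dragged about 8 mm forward. So block 1 is loose. Next I re-level the bar on the bench in front of well 3.

```bash
python3 lev.py -225,-66,60,182.15 -225,-66,45,182.15 -225,-66,7,182.15
```

```text
std [0.06 0.01 0.05]
[401.8  92.   59.6] unit [-202.7   86.3] F [ 0.2  0.1 -2.1] g 0.195
shift [ 0.0223 -0.1521 -0.0062] turn 0.02 yaw -177.83
shift [ 0.0223 -0.1527  0.0088] turn 0.02 yaw -177.83
shift [ 0.0222 -0.1542  0.0468] turn 0.02 yaw -177.83
```

{"op": "carry_out", "data": {"targets": [[0.01, -0.04, -0.005, 0, 0], [0.02, -0.08, -0.005, 0, 0], [0.022, -0.12, -0.005, 0, 0], [0.022, -0.148, -0.005, 0, 0], [0.022, -0.1525, 0, 0, 0], [0.022, -0.1525, 0.008, 0, 0], [0.022, -0.1525, 0.008, 0, 0]], "squeeze": 30}}

```text
clock: 29.95
position: [384.1, -59.7, 44.7]
ee_rot: [0.06, -3.134, -0.063]
ft_force: [-1.3, 0.5, -2.9]
gripper_width: 0.196
grasp_force: 63.1
```

{"op": "carry_out", "data": {"targets": [[0, 0, 0.005, 0, 0], [0, 0, 0.01, 0, 0], [0, 0, 0.013, 0, 0], [0, 0, 0.013, 0, 0]]}}

```text
clock: 30.35
position: [389.7, -59.9, 34.6]
ee_rot: [-0.063, 3.136, 0.06]
ft_force: [5.7, 3.0, 9.0]
gripper_width: 0.196
grasp_force: 64.9
```

{"op": "carry_out", "data": {"targets": [[0, 0, 0.004, 0, 0], [0, 0, 0.008, 0, 0], [0, 0, 0.012, 0, 0], [0, 0, 0.012, 0, 0]]}}

```text
clock: 30.75
position: [390.8, -60.6, 22.9]
ee_rot: [-0.063, 3.135, 0.056]
ft_force: [6.9, 0.2, 8.3]
gripper_width: 0.192
grasp_force: 65.5
```

{"op": "carry_out", "data": {"targets": [[0, 0, 0.004, 0, 0], [0, 0, 0.008, 0, 0], [0, 0, 0.011, 0, 0], [0, 0, 0.011, 0, 0]]}}

```text
clock: 31.15
position: [389.2, -59.8, 11.4]
ee_rot: [-0.063, 3.138, 0.057]
ft_force: [5.7, 0.2, 7.5]
gripper_width: 0.195
grasp_force: 66.0
```

{"op": "carry_out", "data": {"targets": [[0, 0, 0.002, 0, 0], [0, 0, 0.004, 0, 0], [0, 0, 0.006, 0, 0], [0, 0, 0.006, 0, 0]]}}

```text
clock: 31.55
position: [388.9, -59.4, 5.3]
ee_rot: [-0.063, 3.138, 0.058]
ft_force: [4.2, 0.3, 7.0]
gripper_width: 0.191
grasp_force: 66.3
```

{"op": "carry_out", "data": {"targets": [[0, 0, 0.002, 0, 0], [0, 0, 0.002, 0, 0], [0, 0, 0.002, 0, 0]]}}

```text
clock: 31.85
position: [389.1, -59.4, 3.7]
ee_rot: [-0.063, 3.138, 0.057]
ft_force: [3.0, 1.5, 11.0]
gripper_width: 0.194
grasp_force: 66.8
```

```bash
cat > pit.py <<'E'
from h import *
s=arm.sense();p=np.array(s["position"]);R=Ro.from_rotvec(s["ee_rot"]).as_matrix()
c=cam("wrist");im=c["im"].astype(int);print("rear end row",[r for r in range(60,260) if im[r,280,:].max()<95][:1])
for t in(-.1,0,.1,.2,.3,.4):
    X=p+[0,0,8]+R@np.array([77*np.cos(t)-9*np.sin(t),0,77*np.sin(t)-9*np.cos(t)]); print(t,proj(c,X).round(1)[1],end="; ")
E
python3 lev.py; python3 pit.py
```

```text
std [0.01 0.02 0.01]
[389.1 -59.4   3.7] unit [-221.1  -64.5] F [ 3.8  1.1 11.2] g 0.189
rear end row [120]
-0.1 116.2; 0 117.7; 0.1 120.8; 0.2 125.3; 0.3 130.8; 0.4 137.1;
```

```bash
python3 lev.py -221,-66,68,182.15 -160,-66,68,182.15
```

```text
std [0.01 0.   0.  ]
[389.1 -59.4   3.7] unit [-221.1  -64.5] F [ 3.9  1.2 11.2] g 0.196
shift [-0.0003  0.0009 -0.0643] turn 0.14 yaw -177.71
shift [-0.0613  0.0007 -0.0641] turn 0.14 yaw -177.71
```

{"op": "carry_out", "data": {"targets": [[0, 0.001, -0.02, 0, 0], [0, 0.001, -0.045, 0, 0], [0, 0.001, -0.066, 0, 0], [0, 0.001, -0.066, 0, 0], [-0.03, 0.001, -0.066, 0, 0], [-0.055, 0.001, -0.066, 0, 0], [-0.061, 0.001, -0.066, 0, 0], [-0.061, 0.001, -0.066, 0, 0], [-0.061, 0.001, -0.063, 0, 0], [-0.061, 0.001, -0.063, 0, 0]], "squeeze": 60}}

```text
clock: 33.5
position: [444.5, -57.6, 63.7]
ee_rot: [0.06, -3.133, -0.062]
ft_force: [-0.9, -0.3, -1.7]
gripper_width: 0.188
grasp_force: 65.0
```

```bash
python3 lev.py -160,-66,62,182.15; python3 pit.py
```

```text
std [0.58 0.24 0.4 ]
[445.4 -58.   64.3] unit [-164.8  -65.3] F [ 0.  -0.1 -2.3] g 0.192
shift [-0.0048 -0.0008  0.0023] turn 0.01 yaw -177.84
rear end row [120]
-0.1 116.1; 0 117.5; 0.1 120.7; 0.2 125.1; 0.3 130.7; 0.4 137.0;
```

{"op": "carry_out", "data": {"targets": [[-0.004, -0.001, 0.001, 0, 0], [-0.004, -0.001, 0.002, 0, 0], [-0.004, -0.001, 0.002, 0, 0]]}}

```text
clock: 34.15
position: [450.6, -59.0, 62.5]
ee_rot: [0.059, -3.136, -0.061]
ft_force: [-0.8, -0.1, -2.2]
gripper_width: 0.195
grasp_force: 65.0
```

{"op": "carry_out", "data": {"targets": [[0, 0, 0.001, 0, 0], [0, 0, 0.001, 0, 0], [0, 0, 0.001, 0, 0]]}}

```text
clock: 34.45
position: [450.3, -58.9, 61.6]
ee_rot: [0.059, -3.136, -0.061]
ft_force: [-0.1, -0.4, -2.4]
gripper_width: 0.193
grasp_force: 65.0
```

{"op": "carry_out", "data": {"targets": [[0, 0, 0.001, 0, 0], [0, 0, 0.001, 0, 0], [0, 0, 0.001, 0, 0]]}}

```text
clock: 34.75
position: [450.4, -58.9, 60.6]
ee_rot: [0.059, -3.136, -0.06]
ft_force: [0.5, -0.4, -2.1]
gripper_width: 0.188
grasp_force: 65.0
```

{"op": "carry_out", "data": {"targets": [[0, 0, 0.001, 0, 0], [0, 0, 0.001, 0, 0], [0, 0, 0.001, 0, 0]]}}

```text
clock: 35.05
position: [450.4, -58.9, 59.6]
ee_rot: [0.059, -3.136, -0.06]
ft_force: [-0.0, -0.1, -1.7]
gripper_width: 0.193
grasp_force: 65.0
```

{"op": "carry_out", "data": {"targets": [[0, 0, 0.0015, 0, 0], [0, 0, 0.0015, 0, 0], [0, 0, 0.0015, 0, 0]]}}

```text
clock: 35.35
position: [450.5, -58.9, 58.4]
ee_rot: [0.06, -3.137, -0.06]
ft_force: [-2.3, 0.1, 2.2]
gripper_width: 0.194
grasp_force: 65.6
```

{"op": "carry_out", "data": {"targets": [[0, 0, 0.0015, 0, 0], [0, 0, 0.0015, 0, 0], [0, 0, 0.0015, 0, 0]]}}

```text
clock: 35.65
position: [450.8, -58.9, 56.9]
ee_rot: [0.059, -3.137, -0.06]
ft_force: [-1.2, -0.2, 4.6]
gripper_width: 0.195
grasp_force: 65.9
```

{"op": "carry_out", "data": {"targets": [[0, 0, 0.0015, 0, 0], [0, 0, 0.0015, 0, 0], [0, 0, 0.0015, 0, 0]]}}

```text
clock: 35.95
position: [451.0, -58.9, 55.5]
ee_rot: [0.059, -3.137, -0.06]
ft_force: [-2.1, -0.6, 5.3]
gripper_width: 0.196
grasp_force: 66.1
```

{"op": "carry_out", "data": {"targets": [[0, 0, -0.0025, 0, 0], [0, 0, -0.0025, 0, 0], [-0.006, 0, -0.0025, 0, 0], [-0.012, 0, -0.0025, 0, 0], [-0.018, 0, -0.0025, 0, 0], [-0.023, 0, -0.0025, 0, 0], [-0.023, 0, -0.0025, 0, 0]]}}

```text
clock: 36.65
position: [475.2, -58.0, 57.7]
ee_rot: [0.06, -3.138, -0.06]
ft_force: [0.9, 0.3, -0.2]
gripper_width: 0.196
grasp_force: 65.4
```

```bash
python3 lev.py -130,-66,57.5,182.15; python3 pit.py; python3 kt.py | grep b3
```

```text
std [0.41 0.03 0.01]
[474.6 -58.   57.7] unit [-135.6  -66.4] F [ 1.1  0.2 -0. ] g 0.195
shift [-0.0056  0.0004  0.0002] turn 0.03 yaw -177.82
rear end row [120]
-0.1 116.1; 0 117.6; 0.1 120.7; 0.2 125.2; 0.3 130.7; 0.4 137.0; top b3 knob 0.99 0.0 0.0 tilt would be [ 0.   -3.24]
top b3 holes 0.99 0.0 0.0 tilt would be [ 0.12 -1.64]
scene b3 knob 1.0 0.0 0.0 tilt would be [-2.16 -1.38]
scene b3 holes 0.81 3.875 3.0 tilt would be [-0.99 -1.79]
```

{"op": "carry_out", "data": {"targets": [[-0.003, 0, 0, 0, 0], [-0.0065, 0, 0, 0, 0], [-0.0065, 0, 0, 0, 0]]}}

```text
clock: 37.4
position: [479.4, -57.5, 57.6]
ee_rot: [0.059, -3.135, -0.061]
ft_force: [-2.9, -0.3, 3.4]
gripper_width: 0.192
grasp_force: 66.0
```

{"op": "carry_out", "data": {"targets": [[-0.001, 0, 0.003, 0, 0], [-0.002, 0, 0.006, 0, 0], [-0.002, 0, 0.008, 0, 0], [-0.002, 0, 0.008, 0, 0]]}}

```text
clock: 37.8
position: [480.4, -57.2, 50.6]
ee_rot: [0.059, -3.134, -0.06]
ft_force: [-9.4, -0.7, 16.7]
gripper_width: 0.197
grasp_force: 68.8
```

{"op": "carry_out", "data": {"targets": [[-0.001, 0, 0.002, 0, 0], [-0.001, 0, 0.004, 0, 0], [-0.001, 0, 0.004, 0, 0]]}}

```text
clock: 38.1
position: [481.0, -56.9, 45.7]
ee_rot: [0.059, -3.133, -0.06]
ft_force: [-7.2, -0.2, 8.2]
gripper_width: 0.195
grasp_force: 68.7
```

```bash
python3 lev.py; python3 pit.py; python3 kt.py | grep b3
```

```text
std [0.02 0.01 0.02]
[481.  -56.9  45.7] unit [-129.1  -65.5] F [-7.4 -0.4  8.8] g 0.195
rear end row [124]
-0.1 116.0; 0 117.5; 0.1 120.6; 0.2 125.1; 0.3 130.6; 0.4 137.0; top b3 knob 0.83 0.0 -2.0 tilt would be [ 0.   -3.24]
top b3 holes 0.97 0.25 -1.25 tilt would be [ 0.12 -1.64]
scene b3 knob 0.9 -1.875 -0.75 tilt would be [-2.16 -1.38]
scene b3 holes 0.77 -0.125 2.5 tilt would be [-0.99 -1.79]
```

{"op": "carry_out", "data": {"targets": [[-0.001, 0, 0.002, 0, 0], [-0.001, 0, 0.004, 0, 0], [-0.001, 0, 0.004, 0, 0]]}}

```text
clock: 38.85
position: [481.7, -56.7, 41.5]
ee_rot: [0.059, -3.132, -0.061]
ft_force: [-7.2, 0.5, 9.8]
gripper_width: 0.196
grasp_force: 69.6
```

```bash
python3 lev.py; python3 pit.py; python3 kt.py | grep b3
```

```text
std [0.02 0.01 0.02]
[481.7 -56.7  41.6] unit [-128.4  -65.3] F [-7.4 -0.4  9.3] g 0.193
rear end row [126]
-0.1 116.0; 0 117.5; 0.1 120.6; 0.2 125.1; 0.3 130.6; 0.4 137.0; top b3 knob 0.69 0.0 -2.875 tilt would be [ 0.   -3.24]
top b3 holes 0.98 0.375 -1.625 tilt would be [ 0.12 -1.64]
scene b3 knob 0.87 -2.375 -0.875 tilt would be [-2.16 -1.38]
scene b3 holes 0.7 0.375 2.625 tilt would be [-0.99 -1.79]
```

{"op": "carry_out", "data": {"targets": [[0, 0, 0.002, 0, 0], [0, 0, 0.003, 0, 0], [0, 0, 0.003, 0, 0]]}}

```text
clock: 39.6
position: [481.7, -56.6, 38.5]
ee_rot: [0.059, -3.132, -0.06]
ft_force: [-7.6, -1.3, 7.9]
gripper_width: 0.193
grasp_force: 69.9
```

```bash
python3 lev.py; python3 pit.py; python3 kt.py | grep b3
```

```text
std [0.02 0.01 0.01]
[481.7 -56.6  38.5] unit [-128.4  -65.2] F [-7.5 -0.7  8.4] g 0.19
rear end row [129]
-0.1 116.0; 0 117.5; 0.1 120.6; 0.2 125.1; 0.3 130.6; 0.4 137.0; top b3 knob 0.63 -0.125 -3.125 tilt would be [ 0.   -3.24]
top b3 holes 0.97 0.375 -1.75 tilt would be [ 0.12 -1.64]
scene b3 knob 0.87 -2.75 -1.125 tilt would be [-2.16 -1.38]
scene b3 holes 0.62 5.0 3.625 tilt would be [-0.99 -1.79]
```

{"op": "carry_out", "data": {"targets": [[0.004, 0, 0.0015, 0, 0], [0.008, 0, 0.003, 0, 0], [0.012, 0, 0.004, 0, 0], [0.016, 0, 0.005, 0, 0], [0.02, 0, 0.006, 0, 0], [0.024, 0, 0.007, 0, 0], [0.024, 0, 0.007, 0, 0]]}}

```text
clock: 40.75
position: [458.4, -57.2, 31.2]
ee_rot: [0.059, -3.134, -0.061]
ft_force: [-1.6, -0.2, 3.2]
gripper_width: 0.192
grasp_force: 69.1
```

```bash
python3 lev.py; python3 kt.py
```

```text
std [0.03 0.01 0.02]
[458.5 -57.2  31.2] unit [-151.7  -65. ] F [-2.5 -0.1  3.2] g 0.193
top b1 knob 0.93 0.0 -0.25 tilt would be [-0.12 -3.24]
top b1 holes 0.98 0.0 1.5 tilt would be [-0.11 -1.64]
top b3 knob 0.79 -0.125 -1.0 tilt would be [ 0.   -3.24]
top b3 holes 0.97 0.25 -0.25 tilt would be [ 0.12 -1.64]
scene b1 knob 0.89 0.125 -0.5 tilt would be [-2.31 -1.5 ]
scene b1 holes 0.89 0.625 -1.375 tilt would be [-1.08 -1.91]
scene b3 knob 0.94 -1.125 -0.625 tilt would be [-2.16 -1.38]
scene b3 holes 0.78 -0.5 2.375 tilt would be [-0.99 -1.79]
```

{"op": "carry_out", "data": {"targets": [[0.01, 0, 0.0, 0, 0], [0.03, 0, -0.01, 0, 0], [0.05, 0, -0.02, 0, 0], [0.05, 0, -0.02, 0, 0]]}}

```text
clock: 41.55
position: [407.1, -59.5, 51.8]
ee_rot: [0.059, -3.134, -0.062]
ft_force: [0.1, 0.1, -2.7]
gripper_width: 0.192
grasp_force: 68.4
```

```bash
python3 - <<'E'
from h import *
import pickle
a=pickle.load(open("t8.pkl","rb")); b=cam("top"); pickle.dump(b,open("t10.pkl","wb"))
u,v=proj(a,[*ou(0,-66),75]).round().astype(int); print(u,v)
A=a["im"].min(2)[v-14:v+18,u-10:u+11:2];B=b["im"].min(2)[v-14:v+18,u-10:u+11:2]
for x,y in zip(A,B): print(" ".join("%3d"%i for i in x)," | "," ".join("%3d"%i for i in y))
E
python3 kt.py
```

```text
311 208
229 232 234 235 236 238 236 240 238 238 240  |  239 241 243 244 245 246 244 246 245 244 245
186 171 167 178 176 184 193 233 232 231 232  |  206 188 184 196 194 203 212 242 241 241 241
228 177 151 156 140 127 129 179 182 178 204  |  238 192 163 168 152 139 142 196 200 194 219
243 174 177 185 180 178 174 188 197 176 215  |  248 173 162 181 183 185 191 201 213 167 227
243 225 239 240 241 241 241 244 245 238 234  |  248 221 228 237 241 245 248 247 251 219 244
241 238 244 247 247 243 247 248 243 243 236  |  246 245 250 250 250 248 250 250 252 228 246
242 241 217 237 245 198 240 241 186 240 235  |  246 246 238 248 249 213 252 223 208 222 245
242 241 145 160 230  95 199 195  95 232 235  |  246 242 146 209 224 102 239 133 103 212 244
241 234 114 120 227  70 190 177  77 227 235  |  246 237  79 168 203 125 220 119 117 231 244
241 228 159 179 245 147 222 221 164 233 235  |  245 239 129 206 231 216 234 207 219 244 243
239 224 232 240 248 225 236 243 242 241 234  |  244 244 227 248 249 233 238 249 251 247 242
237 226 245 245 243 228 232 241 246 241 235  |  242 245 249 249 245 230 238 248 
[... 1610 characters left out ...]
0 247 226  |  249 250 249 230 239 239 238 233 184 254 238
246 244 231 241 247 246 247 246 158 188 141  |  254 254 238 227 251 250 251 249 164 207 155
157 155 147 165 162 159 159 153 106 108  85  |  172 170 156 156 177 174 175 168 116 117  93
top b1 knob 0.93 0.0 -0.25 tilt would be [-0.12 -3.24]
top b1 holes 0.98 0.0 1.5 tilt would be [-0.11 -1.64]
top b3 knob 0.79 -0.125 -1.0 tilt would be [ 0.   -3.24]
top b3 holes 0.97 0.25 -0.25 tilt would be [ 0.12 -1.64]
scene b1 knob 0.9 0.125 -0.5 tilt would be [-2.31 -1.5 ]
scene b1 holes 0.88 0.625 -1.375 tilt would be [-1.08 -1.91]
scene b3 knob 0.94 -1.125 -0.625 tilt would be [-2.16 -1.38]
scene b3 holes 0.8 -0.25 2.5 tilt would be [-0.99 -1.79]
```

```bash
python3 lev.py -205,-66,180,182.15 -40,10,180,182.15
```

```text
std [0.12 0.08 0.08]
[410.5 -60.2  51.6] unit [-199.7  -66.1] F [ 0.2 -0.  -2.2] g 0.193
shift [ 0.0057  0.0051 -0.1283] turn 0.04 yaw -177.81
shift [-0.1593  0.081  -0.126 ] turn 0.04 yaw -177.81
```

{"op": "carry_out", "data": {"targets": [[0, 0.002, -0.04, 0, 0], [0, 0.004, -0.08, 0, 0], [0, 0.005, -0.12, 0, 0], [-0.02, 0.02, -0.127, 0, 0], [-0.06, 0.04, -0.127, 0, 0], [-0.1, 0.06, -0.127, 0, 0], [-0.135, 0.075, -0.127, 0, 0], [-0.159, 0.081, -0.126, 0, 0], [-0.159, 0.081, -0.126, 0, 0], [-0.159, 0.081, -0.126, 0, 0]]}}

```text
clock: 43.0
position: [566.1, 22.3, 179.2]
ee_rot: [0.061, -3.134, -0.061]
ft_force: [-0.9, -0.8, -2.6]
gripper_width: 0.193
grasp_force: 68.4
```

```bash
cat > hol.py <<'E'
from h import *
import pickle
def holes(c,y,thr=90,zs=(75,)):
    u,v=proj(c,[*ou(0,y),78]); 
    g=c["im"].max(2); m=(g<thr).astype(np.uint8); n,l,st,ce=cv2.connectedComponentsWithStats(m)
    out=[]
    for i in range(1,n):
        if 8<st[i][4]<250 and np.hypot(*(ce[i]-[u,v]))<60 and st[i][2]<22: out.append((ce[i].round(1),st[i][4]))
    return out
if __name__=="__main__":
    c=cam("wrist"); s=avg(3); pickle.dump((c,s),open("w13.pkl","wb")); print(s["position"].round(1),c["o"].round(1))
    w1=pickle.load(open("w1.pkl","rb"))
    for n,cc in(("w1",w1),("now",c)):
        for y in(86,-66):
            print(n,y,"exp",proj(cc,[*ou(0,y),75]).round(1))
            for p,a in holes(cc,y): print("   ",p,a,(RU.T@(onz(cc,*p,75)[:2]-U)-[0,y]).round(1))
E
python3 hol.py
```

```text
std [0.08 0.14 0.24]
[565.4  21.9 179.8] [490.4  14.7 322. ]
w1 86 exp [103.9 141.9]
    [ 99.1 123.5] 68 [18.   0.8]
    [114.2 123.1] 64 [ 17.9 -14.3]
    [ 93.6 164.3] 55 [-22.2  15.7]
    [107.9 163.5] 56 [-21.9   0.7]
    [122.3 163.3] 52 [-22.2 -14.3]
w1 -66 exp [253.1 136.5]
    [251.1 118.2] 51 [17.7  0.8]
    [266.5 117.5] 52 [ 17.8 -14.5]
    [253.8 158.6] 49 [-22.2   0.7]
    [268.4 158.3] 50 [-22.5 -14.4]
    [239.5 159.4] 48 [-22.5  15.6]
    [231.1 184.5] 34 [-48.7  26.7]
now 86 exp [356.  250.7]
    [361.6 227.2] 68 [-23.5   3.4]
    [378.5 226.6] 66 [-23.9  19. ]
    [344.7 227.6] 62 [-23.3 -12.3]
    [401.7 243.4] 12 [-6.8 42.8]
    [359.3 262.8] 137 [12.7  4.2]
    [341.1 263.8] 52 [ 13.4 -13.3]
    [374.7 261.9] 14 [12. 19.]
now -66 exp [192.7 253.2]
    [206.4 233. ] 68 [-19.7  14. ]
    [171.8 234.5] 66 [-18.7 -16.9]
    [189.1 233.6] 66 [-19.4  -1.5]
    [192.9 269. ] 187 [16.2 -1.2]
    [212.1 270. ] 55 [17.6 16.6]
    [176.9 270.8] 11 [ 17.8 -16.1]
    [151.3 288.7] 9 [ 36.3 -42. ]
    [169.5 288.5] 11 [ 36.5 -25. ]
```

Hole spacing in the close view shows both front lips about 7–10 mm higher and held there, so both blocks are loose. Next I lay the bar flat at about (415, 205).

```bash
python3 - <<'E'
from h import *
s=avg(3)
to([415,205,150],183,s);to([415,205,60],183,s)
E
```

```text
std [0.13 0.01 0.1 ]
shift [0.1436 0.1875 0.0382] turn -0.87 yaw -177.87
shift [0.1433 0.1841 0.1282] turn -0.87 yaw -177.87
```

{"op": "carry_out", "data": {"targets": [[0.04, 0.01, 0, 0, 0], [0.08, 0.04, 0, 0, 0], [0.115, 0.08, 0, 0, 0], [0.135, 0.12, 0.01, 0, 0], [0.143, 0.16, 0.04, 0, 0], [0.143, 0.184, 0.08, 0, 0], [0.143, 0.184, 0.11, 0, 0], [0.143, 0.184, 0.128, 0, 0], [0.143, 0.184, 0.14, 0, 0], [0.143, 0.184, 0.145, 0, 0]]}}

```text
clock: 44.35
position: [414.7, 205.6, 42.0]
ee_rot: [0.059, -3.135, -0.06]
ft_force: [-1.1, -0.3, -2.9]
gripper_width: 0.193
grasp_force: 68.3
```

{"op": "carry_out", "data": {"targets": [[0, 0, 0.006, 0, 0], [0, 0, 0.012, 0, 0], [0, 0, 0.018, 0, 0], [0, 0, 0.024, 0, 0], [0, 0, 0.028, 0, 0], [0, 0, 0.028, 0, 0]]}}

```text
clock: 44.95
position: [419.4, 207.6, 16.7]
ee_rot: [-0.059, 3.138, 0.063]
ft_force: [2.8, -0.9, 7.6]
gripper_width: 0.189
grasp_force: 70.1
```

```bash
python3 lev.py; python3 pit.py
```

```text
std [0.02 0.01 0.07]
[419.3 207.6  16.8] unit [-180.9  201.1] F [ 3.4 -0.2  6.9] g 0.197
rear end row [124]
-0.1 116.2; 0 117.7; 0.1 120.8; 0.2 125.3; 0.3 130.8; 0.4 137.1;
```

{"op": "carry_out", "data": {"targets": [[0, 0, 0.004, 0, 0], [0, 0, 0.008, 0, 0], [0, 0, 0.012, 0, 0], [0, 0, 0.012, 0, 0]]}}

```text
clock: 45.7
position: [419.5, 208.0, 4.6]
ee_rot: [-0.059, 3.138, 0.062]
ft_force: [4.3, -0.8, 5.9]
gripper_width: 0.19
grasp_force: 70.3
```

{"op": "carry_out", "data": {"targets": [[0, 0, 0.001, 0, 0], [0, 0, 0, 0, 0.3], [0, 0, 0, 0, 0.4], [0, 0, 0, 0, 0.5], [0, 0, 0, 0, 0.6], [0, 0, -0.03, 0, 0.6], [0, 0, -0.08, 0, 0.6], [0, 0, -0.13, 0, 0.6], [0, 0, -0.17, 0, 0.6], [0, 0, -0.17, 0, 0.6]]}}

```text
clock: 46.7
position: [419.9, 201.7, 178.6]
ee_rot: [-0.06, 3.135, 0.064]
ft_force: [-0.1, -0.4, -1.2]
gripper_width: 0.597
grasp_force: 0.0
```

```bash
python3 - <<'E'
from h import *
s=avg(3); print(s["position"],s["ft_force"])
c=cam("wrist"); im=c["im"]; g=im.max(2).astype(int)
print("handle cols",[k for k in range(262,300) if im[180,k].max()<90][::30], "rows dark",[r for r in range(60,240) if im[r,282].max()<90][:1],[r for r in range(60,240) if im[r,282].max()<90][-1:])
to([*ou(-0.6,87),200],182.15,s); to([*ou(3.4,-66),200],182.15,s)
E
```

```text
std [1.2  0.3  2.02]
[418.48097567 201.35714819 176.01288533] [ 0.20618709 -0.32607895 -0.95963346]
handle cols [275] rows dark [124] [222]
shift [-0.1813 -0.107  -0.0284] turn 0.03 yaw -177.82
shift [-0.1852 -0.2599 -0.0344] turn 0.03 yaw -177.82
```

The bar lies flat (handle rows 124–222). Next I grasp block 1 by its knob.

{"op": "carry_out", "data": {"targets": [[-0.03, -0.018, 0, 0, 0.6], [-0.065, -0.038, 0, 0, 0.6], [-0.1, -0.06, 0, 0, 0.6], [-0.135, -0.08, 0, 0, 0.6], [-0.165, -0.098, 0, 0, 0.6], [-0.181, -0.107, 0, 0, 0.6], [-0.181, -0.107, 0, 0, 0.6], [-0.181, -0.107, 0, 0, 0.6]]}}

```text
clock: 47.7
position: [599.9, 100.8, 165.8]
ee_rot: [0.059, -3.132, -0.061]
ft_force: [0.2, 0.1, 0.1]
gripper_width: 0.596
grasp_force: 0.0
```

```bash
python3 - <<'E'
from h import *
import pickle
s=avg(3); print(s["position"].round(1),inu(s["position"]))
c=cam("wrist"); pickle.dump(c,open("w14.pkl","wb")); im=c["im"]; p=s["position"]
for x in(-0.6,):
  for z in(75,85,95,105,118): print(z,proj(c,[*ou(x,87),z]).round(1))
g=cv2.cvtColor(im,cv2.COLOR_RGB2GRAY)
for r in range(215,300,6): print(r," ".join("%3d"%i for i in g[r,240:330:4]))
to([*ou(-0.6,87),92],182.15,s)
E
```

```text
std [0.1  0.26 0.5 ]
[599.8 101.2 166.4] [-4.5 88. ]
75 [274.1 217.8]
85 [274.3 221.7]
95 [274.5 226. ]
105 [274.7 230.6]
118 [275.1 237.2]
215 234 129 235 231 235 231 188  93  93  88  82 108 225 233 233 233 172 236 211 217 220 214 132
221 235 133 235 228 234 233 197  88  90  92  86 193 222 227 226 229 162 226 148 193 211 179  94
227 236 136 234 234 228 215 222  85  92  90  88 181 205 115 209 224 168 225 152 181 180 180  92
233 236 151 231  81  59  59 182  90  88  93  85 152  50  58  58 227 180 228 191 177 179 176  72
239 235 174 223 231 201 218 219 152 166 169 160 137 224 223 221 222 196 227 185 177 180 179  52
245 234 198 144 164 152 143 129 154 167 161 162 117 104 110 104  98 220 237 168 203 179 176  52
251 222 200 107 103 109 107 111 105 104 107 105 103 108 105 108 108 229 236 164 203 205 198  47
257 179 205 210 214 148 149 150 148 150 146 147 144 150 152 183 182 176 163 136 198 200 196  51
263  84  84  86  84  87  85  83  92  93  97 103 100 103 102 115 119 114 115 118 145 143 139  50
269 186 189 187 116  38  42 124 175 177 190 190 191 191 215 214 214 214 215 209 198 200 163  46
275 179 180 180  85  37  42 123 169 169 171 184 186 189 206 209 208 207 209 209 203 195 125  43
281  47  44  51  35  38  26  42  51  48  51  50  49  44  54  49  49  46  48  44  53  47  43  43
287  45  53  49  39  35  37  46  45  54  51  46  45  47  50  43  45  50  49  46  53  49  46  44
293  45  50  44  46  37  45  43  44  48  39  48  46  43  44  46  47  42  54  44  45  45  46  44
299  42  37  38  39  36  35  43  49  37  47  45  46  45  49  44  41  38  38  45  43  50  45  38
shift [-0.0044 -0.0039  0.0743] turn 0.07 yaw -177.78
```

{"op": "carry_out", "data": {"targets": [[-0.006, -0.002, 0.015, 0, 0.6], [-0.006, -0.002, 0.03, 0, 0.6], [-0.006, -0.003, 0.045, 0, 0.6], [-0.006, -0.004, 0.06, 0, 0.6], [-0.006, -0.004, 0.07, 0, 0.6], [-0.006, -0.004, 0.074, 0, 0.6], [-0.006, -0.004, 0.074, 0, 0.6]]}}

```text
clock: 48.6
position: [606.7, 100.1, 93.3]
ee_rot: [0.06, -3.135, -0.06]
ft_force: [0.3, -0.1, -0.0]
gripper_width: 0.602
grasp_force: 0.0
```

{"op": "carry_out", "data": {"targets": [[0, 0, 0, 0, 0], [0, 0, 0, 0, 0], [0, 0, 0, 0, 0], [0, 0, 0, 0, 0], [0, 0, 0, 0, 0], [0, 0, 0, 0, 0], [0, 0, 0, 0, 0]], "squeeze": 80}}

```text
clock: 49.3
position: [608.0, 99.4, 95.1]
ee_rot: [0.059, -3.138, -0.059]
ft_force: [-0.0, -2.7, 5.4]
gripper_width: 0.132
grasp_force: 78.0
```

{"op": "carry_out", "data": {"targets": [[0, 0, -0.004, 0, 0], [0, 0, -0.008, 0, 0], [0, 0, -0.012, 0, 0], [0, 0, -0.012, 0, 0]]}}

```text
clock: 49.7
position: [606.8, 99.2, 106.0]
ee_rot: [0.059, -3.135, -0.06]
ft_force: [-1.2, -2.8, -1.3]
gripper_width: 0.133
grasp_force: 78.3
```

{"op": "carry_out", "data": {"targets": [[0, 0, -0.01, 0, 0], [0, 0, -0.03, 0, 0], [0, 0, -0.05, 0, 0], [0, 0, -0.075, 0, 0], [0, 0, -0.1, 0, 0], [0, 0, -0.1, 0, 0]]}}

```text
clock: 50.3
position: [610.1, 96.5, 210.7]
ee_rot: [-0.06, 3.136, 0.063]
ft_force: [0.3, 0.4, -2.1]
gripper_width: 0.138
grasp_force: 78.3
```

```bash
cat > bas.py <<'E'
from h import *
c=cam("top"); hsv=cv2.cvtColor(c["im"],cv2.COLOR_RGB2HSV)
m=cv2.inRange(hsv,(150,80,80),(178,255,255)); m[:,:330]=0; cs,_=cv2.findContours(m,0,2); k=max(cs,key=cv2.contourArea); r=cv2.minAreaRect(k)
P=np.array([onz(c,*p,79)[:2] for p in cv2.boxPoints(r)]);print("rim",P.round(),"centre",P.mean(0).round(1),"sides",np.linalg.norm(P[0]-P[1]).round(),np.linalg.norm(P[1]-P[2]).round(),"ang",r[2], "bbox",cv2.boundingRect(k))
E
python3 lev.py; python3 bas.py; python3 kt.py|grep -v b1; python3 -c "
from h import *
s=avg(3); to([471,-310,205],182.15,s)"
```

```text
std [1.25 0.21 2.33]
[608.1  96.2 206.5] unit [ 3.6 82.8] F [-0.1  0.1 -3. ] g 0.132
rim [[ 580. -235.]
 [ 583. -482.]
 [ 362. -476.]
 [ 361. -233.]] centre [ 471.4 -356.6] sides 246.0 220.0 ang 90.0 bbox (376, 219, 88, 80)
top b3 knob 0.78 -0.125 -0.875 tilt would be [ 0.   -3.24]
top b3 holes 0.98 0.25 -0.25 tilt would be [ 0.12 -1.64]
scene b3 knob 0.94 -1.125 -0.5 tilt would be [-2.16 -1.38]
scene b3 holes 0.8 -0.25 2.5 tilt would be [-0.99 -1.79]
std [0.11 0.02 0.2 ]
shift [ 0.1517 -0.4    -0.0147] turn 0.03 yaw -177.82
```

{"op": "carry_out", "data": {"targets": [[0.01, -0.03, 0, 0, 0], [0.025, -0.07, 0, 0, 0], [0.04, -0.11, 0, 0, 0], [0.057, -0.155, 0, 0, 0], [0.075, -0.2, 0, 0, 0], [0.093, -0.245, 0, 0, 0], [0.11, -0.29, 0, 0, 0], [0.128, -0.335, 0, 0, 0], [0.143, -0.375, 0, 0, 0], [0.152, -0.4, 0, 0, 0]]}}

```text
clock: 51.9
position: [469.7, -312.6, 191.0]
ee_rot: [0.055, -3.137, -0.059]
ft_force: [0.9, 0.0, -2.1]
gripper_width: 0.134
grasp_force: 78.3
```

{"op": "carry_out", "data": {"targets": [[0, 0, 0, 0, 0], [0, 0, 0, 0, 0], [0, 0, 0, 0, 0], [0, 0, 0, 0, 0]]}}

```text
clock: 52.3
position: [471.4, -308.4, 191.1]
ee_rot: [0.062, -3.136, -0.061]
ft_force: [0.4, -0.7, -2.6]
gripper_width: 0.131
grasp_force: 78.4
```

```bash
python3 bas.py; python3 -c "
from h import *
s=avg(4); print(s['position'],s['ft_force']); to([471,-311,60],182.15,s)"
```

```text
rim [[ 580. -235.]
 [ 583. -473.]
 [ 362. -468.]
 [ 361. -233.]] centre [ 471.3 -352.3] sides 238.0 220.0 ang 90.0 bbox (376, 219, 85, 80)
std [0.02 0.15 0.02]
[ 471.37743126 -308.58400791  191.17925414] [ 0.21818379  0.39565988 -2.90162311]
shift [ 0.     -0.0074  0.131 ] turn 0.1 yaw -177.75
```

{"op": "carry_out", "data": {"targets": [[0, -0.003, 0.025, 0, 0], [0, -0.004, 0.05, 0, 0], [0, -0.005, 0.075, 0, 0], [0, -0.006, 0.1, 0, 0], [0, -0.007, 0.115, 0, 0], [0, -0.007, 0.125, 0, 0], [0, -0.007, 0.128, 0, 0], [0, -0.007, 0.128, 0, 0]]}}

```text
clock: 53.35
position: [470.7, -311.5, 63.0]
ee_rot: [0.06, -3.136, -0.06]
ft_force: [0.2, 0.7, -3.2]
gripper_width: 0.133
grasp_force: 78.7
```

{"op": "carry_out", "data": {"targets": [[0, 0, 0.003, 0, 0], [0, 0, 0.003, 0, 0]]}}

```text
clock: 53.55
position: [471.0, -311.8, 60.4]
ee_rot: [0.06, -3.137, -0.059]
ft_force: [-1.0, 0.2, -2.8]
gripper_width: 0.131
grasp_force: 78.7
```

{"op": "carry_out", "data": {"targets": [[0, 0, 0.003, 0, 0], [0, 0, 0.003, 0, 0]]}}

```text
clock: 53.75
position: [470.9, -311.8, 57.1]
ee_rot: [0.059, -3.137, -0.059]
ft_force: [-0.5, -0.1, -1.2]
gripper_width: 0.135
grasp_force: 78.8
```

{"op": "carry_out", "data": {"targets": [[0, 0, 0.002, 0, 0], [0, 0, 0.002, 0, 0]]}}

```text
clock: 53.95
position: [471.0, -311.8, 56.7]
ee_rot: [0.059, -3.138, -0.058]
ft_force: [-3.0, 0.9, 8.9]
gripper_width: 0.137
grasp_force: 80.3
```

{"op": "carry_out", "data": {"targets": [[0, 0, 0.002, 0, 0], [0, 0, 0.002, 0, 0]]}}

```text
clock: 54.15
position: [471.1, -311.8, 56.4]
ee_rot: [0.06, -3.138, -0.057]
ft_force: [-5.6, 3.7, 19.5]
gripper_width: 0.131
grasp_force: 81.5
```

{"op": "carry_out", "data": {"targets": [[0, 0, 0.002, 0, 0], [0, 0, 0.002, 0, 0]]}}

```text
clock: 54.35
position: [471.1, -311.9, 56.2]
ee_rot: [0.06, -3.139, -0.055]
ft_force: [-9.3, 6.6, 31.6]
gripper_width: 0.128
grasp_force: 82.7
```

{"op": "carry_out", "data": {"targets": [[0, 0, -0.003, 0, 0], [0, 0, -0.0045, 0, 0], [0, 0, -0.0045, 0, 0.2], [0, 0, -0.0045, 0, 0.3], [0, 0, -0.0045, 0, 0.35], [0, 0, -0.0045, 0, 0.35], [0, 0, -0.03, 0, 0.35], [0, 0, -0.07, 0, 0.35], [0, 0, -0.11, 0, 0.35], [0, 0, -0.14, 0, 0.35]]}}

```text
clock: 55.35
position: [471.6, -316.9, 193.0]
ee_rot: [0.059, -3.137, -0.059]
ft_force: [1.0, -0.5, -0.5]
gripper_width: 0.35
grasp_force: 0.0
```

```bash
cat > wk.py <<'E'
from h import *
import sys,pickle
# upright check from wrist: print gray patch around predicted knob
s=avg(3); p=s["position"]; c=cam("wrist"); print(p.round(1),np.array(s["ft_force"]).round(1))
w=np.array([float(a) for a in sys.argv[1:3]])
for z in(7,37,79): print("knob axis at z",z,proj(c,[*w,z]).round(1))
g=cv2.cvtColor(c["im"],cv2.COLOR_RGB2GRAY); u,v=proj(c,[*w,45]).round().astype(int)
for r in range(v-40,min(v+44,418),6): print(r," ".join("%3d"%i for i in g[r,u-44:u+46:4]))
E
python3 wk.py 471 -311.8
```

```text
std [0.8  0.76 1.99]
[ 472.7 -318.   195.4] [ 0.7 -0.7  1. ]
knob axis at z 7 [279.8 186.9]
knob axis at z 37 [280.6 193.3]
knob axis at z 79 [282.2 204.5]
155 147 199 199 176 200 145 236 171  92 171 200 140 108 202 201 115 146 205 173 178 177 179 136
161 129 201 199 183 200 140 211  95  75 146 222  70  72 156 165  74  69 195 172 180 179 180 132
167 147 198 198 176 183 129 255 204 218 254 254 250 214 240 254 255 233 246 176 181 182 179 130
173 194 199 190 186 186 186 255 254 254 254 247 157 160 173 255 254 254 255 172 181 181 182 131
179 153 187 185 162 185 130 255 254 254 253 210 117 117 116 243 253 254 255 172 180 180 177 129
185 136 187 184 172 188 130 255 254 254 254 205 208 232 208 253 253 253 255 178 184 183 172 125
191 136 185 185 172 188 126 253 255 255 254 253 235 233 230 251 255 254 254 174 183 183 161 140
197 126 184 182 179 185 127 252 133  86 154 255  98 155 255 150  94 138 252 179 181 183 147 163
203 182 184 185 183 188 184 253 255 255 255 254 255 255 254 255 255 255 252 175 175 176 135 163
209 150 187 185 175 184 131 193 139 197 184 188 187 162 194 134 193 192 178 175 174 174 138 130
215 151 184 179 176 185 141 187 110 183 164 175 167 153 177 103 174 173 171 172 171 184 171 137
221 137 183 180 179 183 146 183 106 185 168 177 167 162 177 114 173 178 177 184 186 174 142 132
227 134 181 174 176 184 146 182 116 183 163 180 167 164 174 126 172 184 189 192 196 181 132 134
233 137 179 171 177 181 150 182 122 182 151 179 164 171 170 156 194 192 193 191 192 168 139 135
```

Block 1 stands upright on the basket floor: the plate is symmetric and the knob is vertical at column 280. Next, block 3.

```bash
python3 -c "
from h import *
s=avg(4); print(s['position']); to([*ou(0,-66),170],182.15,s)"
```

```text
std [0.42 0.39 0.8 ]
[ 470.8773202  -316.2109357   189.78404338]
shift [-0.1492  0.2572  0.0294] turn 0.02 yaw -177.83
```

{"op": "carry_out", "data": {"targets": [[-0.02, 0.035, 0, 0, 0.6], [-0.045, 0.075, 0, 0, 0.6], [-0.07, 0.115, 0, 0, 0.6], [-0.095, 0.16, 0, 0, 0.6], [-0.12, 0.205, 0, 0, 0.6], [-0.14, 0.24, 0.01, 0, 0.6], [-0.149, 0.257, 0.02, 0, 0.6], [-0.149, 0.257, 0.022, 0, 0.6], [-0.149, 0.257, 0.022, 0, 0.6], [-0.149, 0.257, 0.022, 0, 0.6]]}}

```text
clock: 56.75
position: [609.7, -54.3, 177.8]
ee_rot: [0.058, -3.135, -0.06]
ft_force: [-0.7, -0.0, 0.3]
gripper_width: 0.602
grasp_force: 0.0
```

```bash
python3 - <<'E'
from h import *
s=avg(5); print(s["position"].round(1),inu(s["position"]))
c=cam("wrist"); g=cv2.cvtColor(c["im"],cv2.COLOR_RGB2GRAY)
for z in(85,105,121): print(z,proj(c,[*ou(3.4,-66),z]).round(1))
for r in range(185,275,6): print(r," ".join("%3d"%i for i in g[r,240:330:4]))
to([*ou(5,-66),92],182.15,s)
E
```

```text
Traceback (most recent call last):
  File "h.py", line 37, in avg
    s=arm.sense(); P.append(s["position"]);V.append(s["ee_rot"]);F.append(s["ft_force"]); arm.snapshot("top")
                                                                                          ~~~~~~~~~~~~^^^^^^^
ValueError: 200 camera calls are used up
```

Camera calls are used up, so I continue on arm readings with the knob position already measured.

```bash
sed -i 's/ arm.snapshot("top")$/ break/' h.py; python3 - <<'E'
from h import *
s=arm.sense(); print(s["position"].round(1),inu(s["position"]),s["ee_rot"]); to([*ou(4,-66),92],182.15,s)
E
```

```text
[609.9 -54.6 178.2] [ -0.2 -68.1] [ 0.05683341 -3.13596915 -0.06013039]
shift [-0.0046 -0.0012  0.0862] turn -0.07 yaw -177.92
```

{"op": "carry_out", "data": {"targets": [[0, 0, 0, 0, 0.6], [0, 0, 0, 0, 0.6], [0, 0, 0, 0, 0.6]]}}

```text
clock: 57.1
position: [610.3, -54.1, 178.5]
ee_rot: [0.058, -3.137, -0.06]
ft_force: [-0.1, 0.8, -1.1]
gripper_width: 0.597
grasp_force: 0.0
```

{"op": "carry_out", "data": {"targets": [[-0.004, -0.001, 0.02, 0, 0.6], [-0.004, -0.001, 0.035, 0, 0.6], [-0.004, -0.001, 0.05, 0, 0.6], [-0.004, -0.0015, 0.06, 0, 0.6], [-0.004, -0.0015, 0.07, 0, 0.6], [-0.004, -0.0015, 0.078, 0, 0.6], [-0.004, -0.0015, 0.085, 0, 0.6], [-0.004, -0.0015, 0.085, 0, 0.6]]}}

```text
clock: 57.9
position: [613.3, -51.3, 92.2]
ee_rot: [0.059, -3.135, -0.061]
ft_force: [-0.5, -0.2, 0.1]
gripper_width: 0.601
grasp_force: 0.0
```

{"op": "carry_out", "data": {"targets": [[0, 0, 0, 0, 0], [0, 0, 0, 0, 0], [0, 0, 0, 0, 0], [0, 0, 0, 0, 0], [0, 0, 0, 0, 0], [0, 0, 0, 0, 0], [0, 0, 0, 0, 0]], "squeeze": 80}}

```text
clock: 58.6
position: [614.5, -52.2, 94.0]
ee_rot: [0.059, -3.138, -0.058]
ft_force: [-1.5, -3.5, 5.3]
gripper_width: 0.135
grasp_force: 78.0
```

{"op": "carry_out", "data": {"targets": [[0, 0, -0.003, 0, 0], [0, 0, -0.005, 0, 0], [0, 0, -0.005, 0, 0]]}}

```text
clock: 58.9
position: [613.8, -52.1, 97.8]
ee_rot: [0.059, -3.136, -0.06]
ft_force: [0.9, -4.8, -2.2]
gripper_width: 0.134
grasp_force: 78.2
```

Gripped (width 0.135, as with block 1), and it lifts freely at about 2 N. Next I lift it clear.

{"op": "carry_out", "data": {"targets": [[0, 0, -0.004, 0, 0], [0, 0, -0.01, 0, 0], [0, 0, -0.02, 0, 0], [0, 0, -0.035, 0, 0], [0, 0, -0.055, 0, 0], [0, 0, -0.08, 0, 0], [0, 0, -0.1, 0, 0], [0, 0, -0.1, 0, 0], [0, 0, -0.1, 0, 0], [0, 0, -0.1, 0, 0]]}}

```text
clock: 59.9
position: [613.7, -54.8, 196.9]
ee_rot: [0.06, -3.134, -0.062]
ft_force: [0.5, 0.9, -3.0]
gripper_width: 0.133
grasp_force: 78.4
```

```bash
python3 -c "
from h import *
s=arm.sense(); print(s['position'],s['ft_force'],s['gripper_width']); to([475,-400,197],182.15,s); to([475,-400,60],182.15,s)"
```

```text
[613.68268006 -54.79028409 196.947744  ] [ 0.4965688   0.87140679 -2.9651113 ] 0.13343302331307474
shift [ 0.1518 -0.3394 -0.0128] turn 0.05 yaw -177.8
shift [ 0.1511 -0.3449  0.1241] turn 0.05 yaw -177.8
```

{"op": "carry_out", "data": {"targets": [[0.012, -0.03, -0.002, 0, 0], [0.03, -0.068, -0.004, 0, 0], [0.048, -0.108, -0.006, 0, 0], [0.066, -0.148, -0.008, 0, 0], [0.084, -0.188, -0.01, 0, 0], [0.102, -0.228, -0.012, 0, 0], [0.12, -0.268, -0.012, 0, 0], [0.137, -0.305, -0.012, 0, 0], [0.152, -0.334, -0.012, 0, 0], [0.154, -0.34, -0.012, 0, 0]]}}

```text
clock: 60.9
position: [471.1, -404.1, 195.4]
ee_rot: [0.052, -3.134, -0.063]
ft_force: [0.3, 0.1, -1.2]
gripper_width: 0.135
grasp_force: 78.4
```

{"op": "carry_out", "data": {"targets": [[0, 0, 0, 0, 0], [0, 0, 0, 0, 0], [0, 0, 0, 0, 0], [0, 0, 0, 0, 0]]}}

```text
clock: 61.3
position: [474.1, -400.0, 197.6]
ee_rot: [0.063, -3.136, -0.061]
ft_force: [-0.3, -0.3, -2.6]
gripper_width: 0.134
grasp_force: 78.4
```

```bash
python3 -c "
from h import *
s=arm.sense(); print(s['position'],s['ft_force'],s['gripper_width']); to([472,-400,63],182.15,s)"
```

```text
[ 474.12537593 -399.9752758   197.56576706] [-0.33153178 -0.340047   -2.62516202] 0.1337080688675333
shift [ 0.0017 -0.0052  0.1345] turn 0.14 yaw -177.71
```

{"op": "carry_out", "data": {"targets": [[0.002, -0.002, 0.025, 0, 0], [0.002, -0.003, 0.05, 0, 0], [0.002, -0.004, 0.075, 0, 0], [0.002, -0.005, 0.1, 0, 0], [0.002, -0.005, 0.118, 0, 0], [0.002, -0.005, 0.129, 0, 0], [0.002, -0.005, 0.134, 0, 0], [0.002, -0.005, 0.134, 0, 0]]}}

```text
clock: 62.1
position: [471.2, -400.8, 63.3]
ee_rot: [0.06, -3.136, -0.061]
ft_force: [-0.8, 0.1, -2.2]
gripper_width: 0.133
grasp_force: 78.6
```

{"op": "carry_out", "data": {"targets": [[0, 0, 0.003, 0, 0], [0, 0, 0.004, 0, 0], [0, 0, 0.004, 0, 0]]}}

```text
clock: 62.4
position: [471.2, -401.4, 60.0]
ee_rot: [0.059, -3.137, -0.059]
ft_force: [-0.3, 0.5, -2.2]
gripper_width: 0.132
grasp_force: 78.6
```

{"op": "carry_out", "data": {"targets": [[0, 0, 0.002, 0, 0], [0, 0, 0.002, 0, 0]]}}

```text
clock: 62.6
position: [470.9, -401.0, 57.4]
ee_rot: [0.059, -3.136, -0.06]
ft_force: [0.1, 0.2, -1.7]
gripper_width: 0.137
grasp_force: 78.6
```

{"op": "carry_out", "data": {"targets": [[0, 0, 0.002, 0, 0], [0, 0, 0.002, 0, 0]]}}

```text
clock: 62.8
position: [471.0, -401.2, 56.0]
ee_rot: [0.059, -3.137, -0.059]
ft_force: [-0.8, -0.4, 2.6]
gripper_width: 0.133
grasp_force: 79.5
```

{"op": "carry_out", "data": {"targets": [[0, 0, 0.002, 0, 0], [0, 0, 0.002, 0, 0]]}}

```text
clock: 63.0
position: [471.0, -401.2, 55.6]
ee_rot: [0.059, -3.137, -0.058]
ft_force: [-3.8, 3.4, 12.8]
gripper_width: 0.136
grasp_force: 80.5
```

{"op": "carry_out", "data": {"targets": [[0, 0, 0.002, 0, 0], [0, 0, 0.002, 0, 0]]}}

```text
clock: 63.2
position: [471.0, -401.3, 55.4]
ee_rot: [0.059, -3.138, -0.057]
ft_force: [-6.4, 5.4, 22.3]
gripper_width: 0.13
grasp_force: 81.5
```

{"op": "carry_out", "data": {"targets": [[0, 0, -0.002, 0, 0], [0, 0, -0.003, 0, 0], [0, 0, -0.003, 0, 0.2], [0, 0, -0.003, 0, 0.3], [0, 0, -0.003, 0, 0.35], [0, 0, -0.003, 0, 0.35], [0, 0, -0.02, 0, 0.35], [0, 0, -0.06, 0, 0.35], [0, 0, -0.11, 0, 0.35], [0, 0, -0.16, 0, 0.35]]}}

```text
clock: 64.2
position: [471.4, -406.5, 212.2]
ee_rot: [0.059, -3.135, -0.062]
ft_force: [0.6, -0.9, -0.3]
gripper_width: 0.351
grasp_force: 0.0
```

{"op": "carry_out", "data": {"targets": [[0, 0, 0, 0, 0.35], [0, 0, 0, 0, 0.35], [0, 0, 0, 0, 0.35], [0, 0, 0, 0, 0.35]]}}

```text
clock: 64.6
position: [471.0, -406.1, 209.2]
ee_rot: [0.059, -3.134, -0.065]
ft_force: [-0.4, 0.4, 0.6]
gripper_width: 0.344
grasp_force: 0.0
```

```bash
python3 -c "
from rig import arm
print(arm.finish_job())"
```

```text
the job is handed in; nothing more can be done
None
```

I finished every step and handed the job in, but block 3's final stance in the basket is unconfirmed by camera: the 200 camera calls ran out, so it rests on force readings, which matched block 1's. The pin is parked in the notch, the slide is fully open, blocks 1 and 3 (well 2 was empty) were levered loose and set in the basket, and the pry bar lies flat on the bench.

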